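Build up a multi-pole rotary switch on its shaft

ROBOT

A 6-joint arm with a two-finger parallel gripper is mounted at the origin on the work surface. World frame = base frame: x ahead of the robot, y to its left, z up, the work surface at z = 0. Lengths are in m, angles in rad, forces in N, time in s.
With the tool pointing down it reaches from about 0.35 to 0.85 m from the base axis. Payload 8.1 kg.
Tool frame: the origin (TCP) lies between the finger pads; the fingertips stand 22 mm ahead of it and the grasp point (between the pads) lies 3 mm ahead of it; z points along the fingers, y is the line along which they close (so a half turn about z gives the same grasp; the last joint's range is limited). The gripper opens to 93 mm and grips with 3 to 60 N. Pads are 15 mm wide; open, the fingers measure 128 mm over their backs; the gripper's body (75 mm by 188 mm) begins 65 mm behind the grasp point.
Start: joints at [1.121, 0.13, 1.488, -0, 1.523, -0.085], TCP at [0.214, 0.561, 0.241] pointing down, gripper open.
Joint ranges: [-2.96, 2.96], [-0.89, 2.26], [0.02, 2.5], [-1.34, 4.48], [0, 2.73], [-2.66, 2.66]. Speed limits (rad/s): [2.39, 2.39, 2.79, 3.14, 3.14, 3.14].

INTERFACE

Orientations are given as a unit quaternion [w, x, y, z].
In Python, from bench import manip gives the robot as it stands.
- The arm moves only by the shell command python3 -m jog 'ROWS' [FORCE]. ROWS is JSON, a list of rows, each an object with "translation": the shift along the tool's x, y, z in cm, a list of three; "angular": the turn, a rotation vector about the tool's x, y, z in degrees, a list of three; "fingers": the gripper command: -1 is shut, 1 is fully open, values between are in proportion. A call has 1 to 8 rows; each row is the pose to reach, as a shift and turn from the pose commanded when the call began, along the tool's axes at that moment; what a row does not reach only later rows make up. A row lasts 1/8 s, in which the tool goes at most 62.5 mm and 10.7 degrees, less where a joint would pass 70% of its speed; a pose out of reach is approached as far as the arm can. A call with a gripper value outside its range is refused whole. The fingers move at their own pace and stop on an object; FORCE is the grip in N (left out, the last holds). Time passes only in rows, so rows that repeat a pose let the fingers close. It gives the time, the measured TCP pose, the force, the opening and the grip force at its end, in the units of the state.
- manip.read_state(): the state, without advancing time (a new reading comes with each control period).
- manip.camera(name): name is "side" or "top" or "wrist"; returns a dict with "color" (384x512x3 uint8, red, green, blue), "fx", "fy", "cx", "cy" (pixels), "world_from_camera" (4x4, takes a point from camera to world coordinates). Camera axes: x right, y up, looking along -z (the intrinsics and any distortion apply to the point x, -y, -z); pixel columns grow to the right and rows downward; lengths in m; the calibration is good to about 2 mm. A picture is of the moment at which its call begins. There is no depth.
- manip.close_job(): hands the job in; it is judged then, once.
The state is a dict: "time_s": time; "joints": joint angles; "dq": joint speeds; "effort": joint torques, N m; "tcp_pos": TCP position; "tcp_rot": TCP orientation; "ft_force": force on the tool from outside, world axes, zero at the start; "moment": the same for the moment, N m; "grip_width": opening from 0.0 (shut) to 1.0 (fully open); "grasp_force": force on a finger pad.
Only numpy, scipy, OpenCV 4.12 (cv2) and the standard library are available. Lean on these libraries where they do the work, as an engineer would, in place of code of your own. Each camera call takes 0.05 s, during which the arm holds its last target. There are 200 camera calls.

TASK

Build up the rotary switch: raise the red hold-down lever fully, until it leans back past upright against its stop, then thread the switch decks that are on the table onto the square shaft one at a time in the order brown, black, grey, blue, green (some colours may be missing; just go on to the next). Push them home so that they sit snug together against the head, fit the orange end cap snug against the last deck, and lower the lever fully over the stack. Leave the other things on the bench where they are.

Things in the scene. Friction and masses are not known exactly. Their poses are not given: they have to be found in the camera images.
- shaft_root (a point): Middle of the square steel shaft where it leaves the front face of the fixed grey switch head; 95 mm above the table. The shaft is level and runs from here along this frame's -y (frame z is up); it is 16 mm square with flat sides up, 190 mm long, then has a 10 mm square nose to 202 mm. Free space all round it. The head's housing spans x from -42 to 42 mm and y from 3 to 113 mm here, its top 31 mm above the shaft's middle.
- keeper (a joint): Red hold-down lever on top of the head: 0 = fully lowered (level, lying along and above the shaft, where it keeps a gripper from the shaft), grows as it is raised, 1.57 = upright, 1.9 = leaning back against its stop (raised). Starts lowered or nearly so. It has dry friction (about 0.16 Nm, 1 to 2 N at the tab) and stays where it is left.
- lever_pivot (a point): Pivot of the lever, axis along x of this frame (same axes as shaft_root), 60 mm behind the head's front face and 36 mm above the shaft's middle.
- lever_tab (a point): Middle of the grip tab at the lever's free end, which turns with the lever: 155 mm from the pivot along the lever's length and 17 mm above its centre line. The tab is 16 mm wide (along the pivot axis), 24 mm long, from 5 mm below to 29 mm above the lever's centre line; pinch it across its width. Lowered, the lever's underside is 31 mm above the shaft's middle.
- brown_mid (a point): Brown switch deck (may be absent): plastic block 60 x 60 mm, 28 mm thick, about 0.11 kg, with a 22 mm square hole through its thickness; stands on edge on the table. The point is its middle (centre of the hole, 30 mm up); the hole runs along its y, z is up at the start. It is the same either way round and on any of its four edges.
- black_mid (a point): Black switch deck (may be absent): plastic block 60 x 60 mm, 28 mm thick, about 0.11 kg, with a 22 mm square hole through its thickness; stands on edge on the table. The point is its middle (centre of the hole, 30 mm up); the hole runs along its y, z is up at the start. It is the same either way round and on any of its four edges.
- grey_mid (a point): Grey switch deck (may be absent): plastic block 60 x 60 mm, 28 mm thick, about 0.11 kg, with a 22 mm square hole through its thickness; stands on edge on the table. The point is its middle (centre of the hole, 30 mm up); the hole runs along its y, z is up at the start. It is the same either way round and on any of its four edges.
- blue_mid (a point): Blue switch deck (may be absent): plastic block 60 x 60 mm, 28 mm thick, about 0.11 kg, with a 22 mm square hole through its thickness; stands on edge on the table. The point is its middle (centre of the hole, 30 mm up); the hole runs along its y, z is up at the start. It is the same either way round and on any of its four edges.
- green_mid (a point): Green switch deck (may be absent): plastic block 60 x 60 mm, 28 mm thick, about 0.11 kg, with a 22 mm square hole through its thickness; stands on edge on the table. The point is its middle (centre of the hole, 30 mm up); the hole runs along its y, z is up at the start. It is the same either way round and on any of its four edges.
- cap_mid (a point): Orange end cap: block 50 x 50 mm, 36 mm thick, about 0.10 kg, with a 22 mm square hole right through its thickness; stands on edge. The point is its middle (centre of the hole, 25 mm up); the hole runs along its y. Same either way round.
- screwdriver: orange-handled screwdriver, 200 mm long; a bystander, leave it alone. Origin at its underside, handle to -x.
- spanner: steel spanner, 150 mm long, lying flat; a bystander, leave it alone. Origin at its underside, handle to -x.
- tape: blue ring of tape, 90 mm across; a bystander, leave it alone. Origin at its underside.
- breaker: white modular breaker, 70 x 54 x 70 mm; a bystander, leave it alone. Origin at its underside.
- junction: grey junction box with yellow round lid, 90 mm square, 40 mm high; a bystander, leave it alone. Origin at its underside.
- meter: yellow multimeter, 150 x 80 x 36 mm, lying flat; a bystander, leave it alone. Origin at its underside.
- spray: blue spray can, 150 mm tall; a bystander, leave it alone. Origin at its underside.

How it is judged:
On the way, in this order (a step that is already met when the one before it is completed fails the run):
1. the red lever is raised, past upright (value of joint keeper above 1.65 rad), for 0.2 s.
2. the brown deck (if present) is threaded on the shaft (x of brown_mid in the frame of shaft_root between -0.007 and 0.007 m and z of brown_mid in the frame of shaft_root between -0.008 and 0.007 m and y of brown_mid in the frame of shaft_root between -0.17 and -0.008 m), for 0.2 s.
3. the black deck (if present) is threaded on the shaft (x of black_mid in the frame of shaft_root between -0.007 and 0.007 m and z of black_mid in the frame of shaft_root between -0.008 and 0.007 m and y of black_mid in the frame of shaft_root between -0.17 and -0.008 m), for 0.2 s.
4. the grey deck (if present) is threaded on the shaft (x of grey_mid in the frame of shaft_root between -0.007 and 0.007 m and z of grey_mid in the frame of shaft_root between -0.008 and 0.007 m and y of grey_mid in the frame of shaft_root between -0.17 and -0.008 m), for 0.2 s.
5. the blue deck (if present) is threaded on the shaft (x of blue_mid in the frame of shaft_root between -0.007 and 0.007 m and z of blue_mid in the frame of shaft_root between -0.008 and 0.007 m and y of blue_mid in the frame of shaft_root between -0.17 and -0.008 m), for 0.2 s.
6. the green deck (if present) is threaded on the shaft (x of green_mid in the frame of shaft_root between -0.007 and 0.007 m and z of green_mid in the frame of shaft_root between -0.008 and 0.007 m and y of green_mid in the frame of shaft_root between -0.17 and -0.008 m), for 0.2 s.
7. the orange end cap is threaded on the shaft (x of cap_mid in the frame of shaft_root between -0.007 and 0.007 m and z of cap_mid in the frame of shaft_root between -0.008 and 0.007 m and y of cap_mid in the frame of shaft_root between -0.185 and -0.008 m), for 0.2 s.
8. the red lever is lowered again (value of joint keeper below 0.1 rad), for 0.2 s.
At the end, for the whole second after the job is handed in: Every deck present is on the shaft (within 7 mm sideways, 8 mm in height of its middle), the first within 6 mm of the head, each other within 6 mm of touching an earlier one; the cap is on the shaft within 7 mm of touching a deck; the lever is within 0.1 rad of fully lowered (all of step 7 and x of brown_mid in the frame of shaft_root between -0.007 and 0.007 m and z of brown_mid in the frame of shaft_root between -0.008 and 0.007 m and y of brown_mid in the frame of shaft_root between -0.16 and -0.008 m and y of brown_mid in the frame of shaft_root above -0.02 m and x of black_mid in the frame of shaft_root between -0.007 and 0.007 m and z of black_mid in the frame of shaft_root between -0.008 and 0.007 m and y of black_mid in the frame of shaft_root between -0.16 and -0.008 m and (y of black_mid in the frame of shaft_root above -0.02 m or distance between black_mid and brown_mid below 0.034 m) and x of grey_mid in the frame of shaft_root between -0.007 and 0.007 m and z of grey_mid in the frame of shaft_root between -0.008 and 0.007 m and y of grey_mid in the frame of shaft_root between -0.16 and -0.008 m and (y of grey_mid in the frame of shaft_root above -0.02 m or distance between grey_mid and brown_mid below 0.034 m or distance between grey_mid and black_mid below 0.034 m) and x of blue_mid in the frame of shaft_root between -0.007 and 0.007 m and z of blue_mid in the frame of shaft_root between -0.008 and 0.007 m and y of blue_mid in the frame of shaft_root between -0.16 and -0.008 m and (y of blue_mid in the frame of shaft_root above -0.02 m or distance between blue_mid and brown_mid below 0.034 m or distance between blue_mid and black_mid below 0.034 m or distance between blue_mid and grey_mid below 0.034 m) and x of green_mid in the frame of shaft_root between -0.007 and 0.007 m and z of green_mid in the frame of shaft_root between -0.008 and 0.007 m and y of green_mid in the frame of shaft_root between -0.16 and -0.008 m and (y of green_mid in the frame of shaft_root above -0.02 m or distance between green_mid and brown_mid below 0.034 m or distance between green_mid and black_mid below 0.034 m or distance between green_mid and grey_mid below 0.034 m or distance between green_mid and blue_mid below 0.034 m) and (distance between cap_mid and brown_mid below 0.039 m or distance between cap_mid and black_mid below 0.039 m or distance between cap_mid and grey_mid below 0.039 m or distance between cap_mid and blue_mid below 0.039 m or distance between cap_mid and green_mid below 0.039 m) and value of joint keeper below 0.1 rad).
It fails at once if another thing on the bench is moved by more than 50 mm (distance of any of screwdriver, spanner, tape, breaker, junction, meter, spray from where it was at the start of the episode above 0.05 m).
Of deck_brown, deck_black, deck_grey, deck_blue, deck_green only 3 to 5 are there at a start; the rules pass over those that are not, and their reading is None.
At some moment in a run one of deck_brown, deck_black, deck_grey, deck_blue, deck_green, endcap may be knocked a few centimetres aside while the robot is not near it.
It also fails if it takes over 210 s, if anything falls off the work surface, if the arm or the gripper's body presses on something with over 40 N, if the wrist force passes 120 N, or if a joint passes its speed limit or range.

## Working session

There is one attempt and no reset: what is moved stays moved. The work goes in short steps, Python scripts to look and compute and a shell command to move; the robot and the scene stay as the last step left them, time stands still between calls to the robot, and variables do not carry over. Pictures are saved under pics/ and viewed, at most 14 in all, crops included, and the job is handed in when it is done.

```bash
ls; mkdir -p pics
python3 - <<'E'
from bench import manip
import cv2,numpy as np
print(manip.read_state())
for n in ["side","top","wrist"]:
    c=manip.camera(n); cv2.imwrite(f"pics/{n}0.png",c["color"][:,:,::-1]); print(n,c["fx"],c["fy"],c["cx"],c["cy"],[k for k in c]); print(np.round(c["world_from_camera"],4).tolist())
a=[cv2.imread(f"pics/{n}0.png") for n in("side","top")]
E
```

```text
pics
{'time_s': 0.0, 'joints': array([ 1.12059488e+00,  1.31173722e-01,  1.48926927e+00, -2.74367291e-05,
        1.52296555e+00, -8.53977081e-02]), 'dq': array([ 0.00025244, -0.00126586, -0.00134519, -0.00052233, -0.00111416,
       -0.00103737]), 'effort': array([-3.11385984e-04, -5.59827483e+01, -4.91771328e+01,  7.69764930e-02,
        3.48775322e-02, -1.82453691e-04]), 'tcp_pos': array([0.21382065, 0.56005385, 0.23958539]), 'tcp_rot': array([-2.27037407e-04,  1.81391385e-01,  9.83410566e-01, -8.79206252e-04]), 'ft_force': array([ 0.62016444,  0.38934994, -0.90436152]), 'moment': array([ 0.03144677, -0.05603803,  0.00457002]), 'grasp_force': 0.0, 'grip_width': 0.9993982480168561}
side 485.56108106291197 485.56108106291197 255.12375698859884 185.60787328191725 ['color', 'fx', 'fy', 'cx', 'cy', 'world_from_camera']
[[0.8597, 0.3587, -0.3637, 0.0979], [-0.5107, 0.5869, -0.6283, -0.7737], [-0.0119, 0.7259, 0.6877, 0.9758], [0.0, 0.0, 0.0, 1.0]]
top 427.2029149178137 427.2029149178137 254.46298031240673 190.67575274282387 ['color', 'fx', 'fy', 'cx', 'cy', 'world_from_camera']
[[-0.0211, 0.9834, -0.1804, 0.3095], [-0.9997, -0.0186, 0.0157, 0.0144], [0.0121, 0.1807, 0.9835, 1.4483], [0.0, 0.0, 0.0, 1.0]]
wrist 286.5343363832848 286.5343363832848 258.93594139764065 191.38014064901043 ['color', 'fx', 'fy', 'cx', 'cy', 'world_from_camera']
[[0.3563, -0.9057, -0.2299, 0.1501], [0.9344, 0.3447, 0.09, 0.5835], [-0.0022, -0.2469, 0.9691, 0.3836], [0.0, 0.0, 0.0, 1.0]]
```

View pics/side0.png

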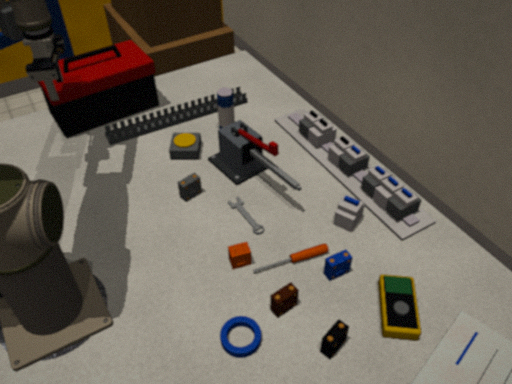

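View pics/top0.png

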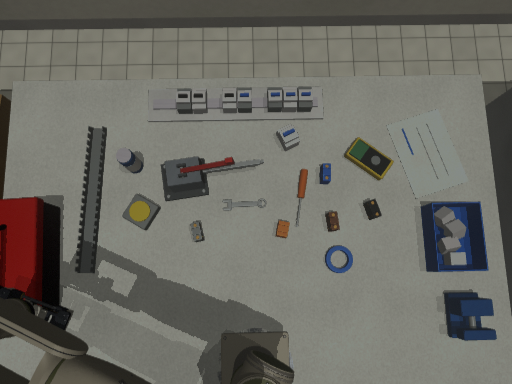

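Side view: head at (240,150), red lever tab at (272,147), shaft tip at (298,186). The decks are grey (190,186), brown (285,299), blue (338,263) and black (335,338), with the orange cap at (240,254) and no green deck. The top view shows the same things: head (185,178), shaft tip (262,162), grey (197,231), cap (283,228), brown (333,220), black (372,208), blue (325,173).

```bash
cat > h.py <<'E'
from bench import manip
import cv2,numpy as np
from scipy.spatial.transform import Rotation as R
def ray(c,u,v):
    M=c["world_from_camera"]; d=M[:3,:3]@np.array([(u-c["cx"])/c["fx"],-(v-c["cy"])/c["fy"],-1]); return M[:3,3],d/np.linalg.norm(d)
def onz(c,u,v,z):
    o,d=ray(c,u,v); return o+d*(z-o[2])/d[2]
def tri(c1,p1,c2,p2):
    o1,d1=ray(c1,*p1);o2,d2=ray(c2,*p2)
    s=np.linalg.lstsq(np.c_[d1,-d2],o2-o1,rcond=None)[0]; a=o1+s[0]*d1;b=o2+s[1]*d2
    return (a+b)/2,np.linalg.norm(a-b)
def pix(c,p):
    M=c["world_from_camera"]; q=M[:3,:3].T@(np.array(p)-M[:3,3]); return np.array([c["cx"]+c["fx"]*q[0]/-q[2],c["cy"]-c["fy"]*q[1]/-q[2]])
def go(pos,yaw=None,pitch=0):
    """shift(cm)/turn(deg) in tool axes to tool-down pose whose tool y has world heading yaw(deg) (mod 180)"""
    s=manip.read_state(); q=s["tcp_rot"]; r=R.from_quat(np.roll(q,-1))
    t=r.inv().apply(np.array(pos)-s["tcp_pos"])*100; a=np.zeros(3)
    if yaw is not None:
        best=None
        for y in (yaw,yaw+180):
            yy=np.array([np.cos(np.radians(y)),np.sin(np.radians(y)),0]); z=np.array([0,0,-1.]); x=np.cross(yy,z)
            rv=(r.inv()*R.from_matrix(np.c_[x,yy,z])*R.from_rotvec([pitch,0,0],degrees=True)).as_rotvec(degrees=True)
            if best is None or np.linalg.norm(rv)<np.linalg.norm(best): best=rv
        a=best
    print("t",np.round(t,2),"a",np.round(a,1),"j6",round(s["joints"][5],2),"pos",np.round(s["tcp_pos"],4))
def mask(c,col):
    h=cv2.cvtColor(c["color"],cv2.COLOR_RGB2HSV).astype(int); H,S,V=h[...,0],h[...,1],h[...,2]
    m={"red":((H<5)|(H>174))&(S>150)&(V>70),"orange":(H>=5)&(H<14)&(S>180)&(V>110),"blue":(H>105)&(H<125)&(S>150)&(V>40),
       "brown":(H<15)&(S>90)&(V<110),"black":(V<45)}[col]
    return m.astype(np.uint8)*255
E
python3 - <<'E'
from h import *
from h import R as _
a=cv2.imread("pics/top0.png")[135:210,155:275]; b=cv2.imread("pics/side0.png")[115:205,205:305]
a=cv2.resize(a,(600,375),interpolation=cv2.INTER_CUBIC); cv2.imwrite("pics/c1.png",a)
b=cv2.resize(b,(600,540),interpolation=cv2.INTER_CUBIC); cv2.imwrite("pics/c2.png",b)
t=manip.camera("top");s=manip.camera("side")
P=dict(brown=((333,220),(285,299)),black=((372,208),(335,338)),grey=((197,231),(190,186)),blue=((325,173),(338,263)),cap=((283,228),(240,254)),tip=((262,162),(298,186)),tab=((231,160),(273,147)))
for k,(p,q) in P.items(): print(k,*[np.round(x,4) for x in tri(t,p,s,q)], np.round(onz(t,*p,.045),3))
E
```

```text
brown [ 0.4645 -0.268   0.032 ] 0.0009 [ 0.463 -0.266  0.045]
black [ 0.503  -0.4023  0.0294] 0.0002 [ 0.501 -0.398  0.045]
grey [0.4384 0.1846 0.031 ] 0.002 [0.436 0.183 0.045]
blue [ 0.6268 -0.2498  0.0337] 0.0026 [ 0.623 -0.247  0.045]
cap [ 0.4416 -0.1005  0.0291] 0.0005 [ 0.44  -0.099  0.045]
tip [ 0.6527 -0.0344  0.1018] 0.0043 [ 0.665 -0.036  0.045]
tab [0.6405 0.0646 0.1703] 0.0018 [0.674 0.069 0.045]
```

View pics/c1.png

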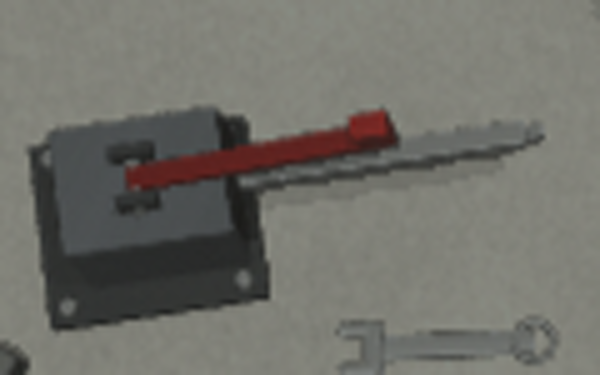

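View pics/c2.png

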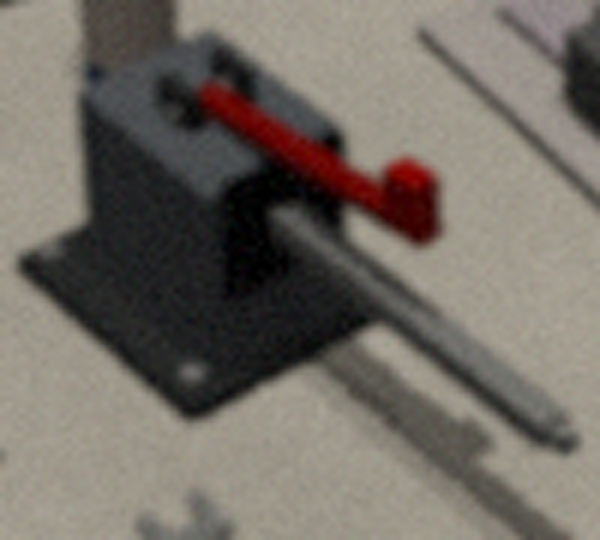

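The top crop shows the shaft running from (250,180) to its tip at (540,132), the red tab at (372,127), and the lever pivot near (137,165). In the side crop the tab is at (412,200) and the tip at (570,437). The lever is slightly raised.

Run:
```python
from h import *
t=manip.camera("top");s=manip.camera("side")
T=lambda x,y:(x/5+155-.4,y/5+135-.4); S=lambda x,y:(x/6+205-.4,y/6+115-.4)
tip,e=tri(t,T(538,132),s,S(568,437));print("tip",tip,e)
tab,e=tri(t,T(372,127),s,S(412,203));print("tab",tab,e)
rt=onz(t,*T(250,180),.100); tp=onz(t,*T(538,132),.100);d=rt-tp;print(rt,tp,np.degrees(np.arctan2(d[1],d[0])),np.linalg.norm(d))
p0=onz(t,*T(137,178),.14);print("pivot end",p0, "head front L/R",onz(t,*T(215,108),.126),onz(t,*T(237,233),.126),onz(t,*T(50,130),.126),onz(t,*T(65,252),.126))
w=manip.camera("wrist")["world_from_camera"];st=manip.read_state();r=R.from_quat(np.roll(st["tcp_rot"],-1))
print("cam in tool",r.inv().apply(w[:3,3]-st["tcp_pos"]),"look",r.inv().apply(-w[:3,2]))
go([.645,.05,.33],10)
```

```text
tip [ 0.65725746 -0.03516609  0.09515859] 0.003267118878799299
tab [0.64442709 0.07088341 0.15911453] 6.0034646935985266e-05
[0.62586568 0.15265668 0.1       ] [ 0.65446491 -0.03434311  0.1       ] 98.69528182055433 0.18917409588307565
pivot end [0.6190612  0.21930129 0.14      ] head front L/R [0.66728448 0.17228132 0.126     ] [0.58560605 0.15818458 0.126     ] [0.65471023 0.27700602 0.126     ] [0.57540485 0.26626064 0.126     ]
cam in tool [ 0.0678411  -0.00113727 -0.14374885] look [-2.46982350e-01 -5.84175711e-04  9.69019803e-01]
t [-58.48 -32.31  -8.94] a [-0.   0.  59.1] j6 -0.09 pos [0.214  0.5605 0.2405]
```

```bash
python3 -m jog '[{"translation":[0,0,-9],"angular":[0,0,0],"fingers":1},{"translation":[0,0,-9],"angular":[0,0,0],"fingers":1},{"translation":[-58.5,-32.3,-9],"angular":[0,0,59],"fingers":1},{"translation":[-58.5,-32.3,-9],"angular":[0,0,59],"fingers":1},{"translation":[-58.5,-32.3,-9],"angular":[0,0,59],"fingers":1},{"translation":[-58.5,-32.3,-9],"angular":[0,0,59],"fingers":1},{"translation":[-58.5,-32.3,-9],"angular":[0,0,59],"fingers":1},{"translation":[-58.5,-32.3,-9],"angular":[0,0,59],"fingers":1}]'; python3 -c "
from h import *
go([.645,.05,.33],9.2)"
```

```text
time_s: 1.4
tcp_pos: [0.4571, 0.2724, 0.3309]
tcp_rot: [0.0, 0.644, 0.765, 0.0]
ft_force: [1.3, 0.4, -0.0]
grip_width: 1.001
grasp_force: 0.0
t [-25.12  14.71   0.1 ] a [ 0.  -0.   0.6] j6 0.27 pos [0.4571 0.2724 0.3309]
```

```bash
python3 -m jog '[{"translation":[-25.1,14.7,0],"angular":[0,0,0.6],"fingers":1},{"translation":[-25.1,14.7,0],"angular":[0,0,0.6],"fingers":1},{"translation":[-25.1,14.7,0],"angular":[0,0,0.6],"fingers":1},{"translation":[-25.1,14.7,0],"angular":[0,0,0.6],"fingers":1},{"translation":[-25.1,14.7,0],"angular":[0,0,0.6],"fingers":1},{"translation":[-25.1,14.7,0],"angular":[0,0,0.6],"fingers":1},{"translation":[-25.1,14.7,0],"angular":[0,0,0.6],"fingers":1}]'; python3 -c "
from h import *
c=manip.camera('wrist'); cv2.imwrite('pics/w1.png',c['color'][:,:,::-1])
import pickle; pickle.dump(c,open('w1.pkl','wb'))
go([.645,.05,.33],9.2)"
```

```text
time_s: 2.28
tcp_pos: [0.6445, 0.0531, 0.3305]
tcp_rot: [-0.0, 0.646, 0.763, 0.0]
ft_force: [-1.0, 0.6, -0.7]
grip_width: 1.001
grasp_force: 0.0
t [-0.37  0.    0.08] a [-0.  -0.   0.3] j6 -0.16 pos [0.6444 0.0536 0.3308]
```

View pics/w1.png

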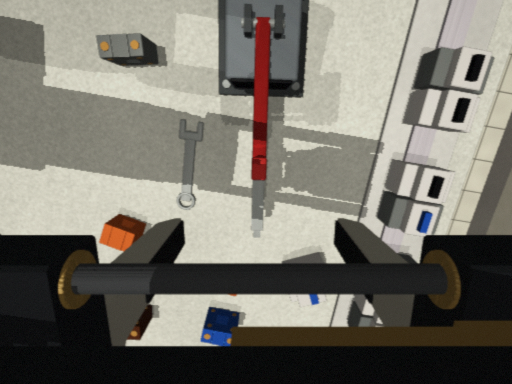

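The wrist view looks straight down on the lever. The pivot is at (264,20), the tab at (259,165), the shaft tip at (256,232) and the head front at row ~94.

Run:
```python
from h import *
import pickle
c=pickle.load(open('w1.pkl','rb')); g=cv2.cvtColor(c["color"],cv2.COLOR_RGB2GRAY)
for r in (182,190,198,206,214,222,226,230,234,238): print(r,g[r,244:274].tolist())
m=mask(c,"red"); 
for r in (20,50,80,110,130,145,150,155,160,165,170,175,180): x=np.where(m[r,200:320])[0]+200; print(r,x.min() if len(x) else 0,x.max() if len(x) else 0)
print("col260",[int(v) for v in c["color"][136:184,259,0]])
```

```text
182 [206, 204, 204, 207, 207, 208, 206, 202, 161, 112, 106, 106, 106, 105, 106, 106, 106, 106, 104, 104, 99, 99, 115, 128, 129, 131, 128, 129, 129, 129]
190 [129, 126, 127, 131, 136, 137, 132, 120, 108, 106, 105, 104, 104, 104, 106, 107, 105, 104, 102, 93, 93, 101, 119, 134, 131, 130, 128, 128, 129, 129]
198 [210, 211, 215, 216, 214, 212, 204, 171, 124, 108, 106, 105, 104, 104, 105, 105, 106, 102, 103, 94, 108, 124, 129, 130, 129, 130, 133, 132, 133, 132]
206 [208, 209, 210, 212, 214, 212, 208, 166, 113, 106, 107, 104, 104, 106, 110, 140, 163, 165, 161, 136, 122, 127, 130, 128, 128, 126, 125, 123, 126, 135]
214 [213, 214, 212, 211, 210, 212, 207, 168, 119, 106, 103, 103, 104, 103, 105, 106, 104, 106, 121, 178, 201, 168, 129, 124, 121, 121, 128, 142, 187, 210]
222 [207, 208, 209, 208, 205, 207, 208, 196, 180, 176, 174, 173, 173, 176, 172, 172, 173, 176, 168, 189, 210, 214, 211, 210, 211, 210, 209, 212, 211, 214]
226 [206, 206, 206, 208, 210, 206, 188, 174, 177, 175, 173, 173, 174, 174, 172, 173, 173, 172, 164, 187, 212, 213, 210, 208, 205, 210, 214, 212, 210, 210]
230 [205, 206, 206, 210, 210, 210, 206, 192, 186, 175, 166, 162, 162, 164, 166, 163, 173, 184, 183, 196, 209, 213, 213, 212, 213, 213, 210, 209, 212, 210]
234 [213, 215, 219, 215, 211, 212, 211, 211, 188, 167, 164, 162, 164, 167, 165, 168, 194, 205, 209, 212, 211, 212, 210, 208, 206, 206, 208, 212, 216, 217]
238 [215, 213, 210, 211, 214, 217, 215, 216, 213, 210, 211, 213, 212, 211, 208, 207, 208, 210, 206, 202, 206, 209, 210, 210, 206, 206, 208, 207, 206, 205]
20 258 268
50 256 269
80 254 268
110 254 266
130 256 266
145 253 265
150 253 265
155 253 265
160 253 266
165 252 265
170 252 265
175 252 265
180 0 0
col260 [71, 71, 75, 92, 139, 147, 144, 152, 166, 170, 170, 165, 149, 148, 151, 148, 151, 149, 138, 81, 73, 94, 146, 143, 102, 101, 99, 99, 98, 116, 118, 119, 119, 119, 121, 118, 120, 119, 120, 123, 120, 121, 119, 103, 96, 104, 105, 108]
```

Run:
```python
from h import *
import pickle
c=pickle.load(open('w1.pkl','rb'))
a=onz(c,256.5,226,.103);b=onz(c,258.8,182,.103);n=onz(c,256,236.5,.100)
l=onz(c,263,20,.140);l2=onz(c,262.5,50,.145);tb=onz(c,259,168,.17)
hd=lambda p,q:np.degrees(np.arctan2((q-p)[1],(q-p)[0]))
print(a,b,n,l,l2,tb); print(hd(a,b),hd(n,b),hd(n,l),hd(tb,l),hd(n,l2))
h=[onz(c,u,v,.126) for u,v in((219.5,0),(220,85),(306.5,0),(303,85))];print(hd(h[1],h[0]),hd(h[3],h[2]))
for yaw in(97.8,98.7,99.2):
    y=np.array([np.cos(np.radians(yaw)),np.sin(np.radians(yaw))]); print(yaw,"root",n[:2]+.202*y,"tab @lowered",n[:2]+(.202+.06-.155)*y)
```

```text
[ 0.65342969 -0.02347823  0.103     ] [0.64629093 0.03832976 0.103     ] [ 0.65546472 -0.04023853  0.1       ] [0.62068906 0.21794802 0.14      ] [0.62513538 0.18848506 0.145     ] [0.64160204 0.06810928 0.17      ]
96.588407375492 96.65981150718777 97.67111599809745 97.94544248906601 97.55350229504978
97.95377970379802 99.19272246577525
97.8 root [0.62805018 0.15989253] tab @lowered [0.64094315 0.06577148]
98.7 root [0.62491004 0.15943723] tab @lowered [0.63927981 0.06553031]
99.2 root [0.62316872 0.15916299] tab @lowered [0.63835743 0.06538505]
```

```bash
python3 -c "
from h import *
go([.6408,.067,.164],8.1)"
```

```text
t [ 1.37 -0.13 16.68] a [-0.  -0.   1.4] j6 -0.16 pos [0.6444 0.0536 0.3308]
```

```bash
python3 -m jog '[{"translation":[1.4,-0.1,6],"angular":[0,0,1.4],"fingers":-0.4},{"translation":[1.4,-0.1,11],"angular":[0,0,1.4],"fingers":-0.4},{"translation":[1.4,-0.1,15],"angular":[0,0,1.4],"fingers":-0.4},{"translation":[1.4,-0.1,16.7],"angular":[0,0,1.4],"fingers":-0.4},{"translation":[1.4,-0.1,16.7],"angular":[0,0,1.4],"fingers":-0.4},{"translation":[1.4,-0.1,16.7],"angular":[0,0,1.4],"fingers":-1},{"translation":[1.4,-0.1,16.7],"angular":[0,0,1.4],"fingers":-1},{"translation":[1.4,-0.1,16.7],"angular":[0,0,1.4],"fingers":-1}]' 12;python3 -m jog '[{"translation":[0,0,0],"angular":[0,0,0],"fingers":-1},{"translation":[0,0,0],"angular":[0,0,0],"fingers":-1}]'; python3 -c "
from h import *
go([.6408,.067,.164],8.1)
import math
# arc offsets from present, tool axes (x=+shaft y, z=down), cm
f0=.07;h=20
for f in (.07,.3,.6,.9,1.2,1.4,1.6,1.75,1.9):
  Y=lambda f:-(155*math.cos(f)-h*math.sin(f));Z=lambda f:155*math.sin(f)+h*math.cos(f)
  print(f,round((Y(f)-Y(f0))/10,1),round(-(Z(f)-Z(f0))/10,1))
"
```

```text
time_s: 3.32
tcp_pos: [0.6422, 0.0663, 0.1651]
tcp_rot: [0.001, 0.655, 0.755, 0.001]
ft_force: [-0.3, -0.5, 0.0]
grip_width: 0.188
grasp_force: 0.0
time_s: 3.58
tcp_pos: [0.6417, 0.0661, 0.1641]
tcp_rot: [0.0, 0.656, 0.755, 0.0]
ft_force: [-0.4, -1.8, 1.8]
grip_width: 0.17
grasp_force: 12.0
t [ 0.1  -0.08  0.01] a [ 0.  0. -0.] j6 -0.12 pos [0.6417 0.0661 0.1641]
0.07 0.0 -0.0
0.3 1.1 -3.4
0.6 3.7 -7.3
0.9 7.3 -10.3
1.2 11.6 -12.1
1.4 14.7 -12.5
1.6 17.8 -12.4
1.75 20.1 -11.8
1.9 22.2 -10.9
```

```bash
python3 -m jog '[{"translation":[0.4,0,-1.7],"angular":[0,0,0],"fingers":-1},{"translation":[1.1,0,-3.4],"angular":[0,0,0],"fingers":-1},{"translation":[2.2,0,-5.4],"angular":[0,0,0],"fingers":-1},{"translation":[3.7,0,-7.3],"angular":[0,0,0],"fingers":-1},{"translation":[5.4,0,-8.9],"angular":[0,0,0],"fingers":-1},{"translation":[7.3,0,-10.3],"angular":[0,0,0],"fingers":-1},{"translation":[9.4,0,-11.3],"angular":[0,0,0],"fingers":-1},{"translation":[11.6,0,-12.1],"angular":[0,0,0],"fingers":-1}]'; python3 -c "
from h import *
print(manip.read_state()['ft_force'])"
```

```text
time_s: 4.58
tcp_pos: [0.6255, 0.1827, 0.2859]
tcp_rot: [0.001, 0.655, 0.755, 0.001]
ft_force: [10.3, 1.0, -6.7]
grip_width: 0.17
grasp_force: 12.0
[10.32208746  1.03940989 -6.72768466]
```

```bash
python3 -m jog '[{"translation":[0,0.2,0],"angular":[0,0,0],"fingers":-1},{"translation":[1.5,0.2,-0.3],"angular":[0,0,0],"fingers":-1},{"translation":[3.1,0.3,-0.4],"angular":[0,0,0],"fingers":-1},{"translation":[4.7,0.3,-0.4],"angular":[0,0,0],"fingers":-1},{"translation":[6.2,0.3,-0.3],"angular":[0,0,0],"fingers":-1},{"translation":[7.4,0.3,0],"angular":[0,0,0],"fingers":-1},{"translation":[8.5,0.4,0.3],"angular":[0,0,0],"fingers":-1},{"translation":[9.6,0.4,0.7],"angular":[0,0,0],"fingers":-1}]';python3 -m jog '[{"translation":[0.5,0,0.3],"angular":[0,0,0],"fingers":-1},{"translation":[0.8,0,0.5],"angular":[0,0,0],"fingers":-1},{"translation":[0.8,0,0.5],"angular":[0,0,0],"fingers":-1}]'; python3 -c "
from h import *
s=manip.camera('side');t=manip.camera('top')
a=cv2.resize(s['color'][70:210,180:320,::-1],(420,420),interpolation=2);b=cv2.resize(t['color'][130:210,90:270,::-1],(720,320),interpolation=2)[:, :380]
b=cv2.copyMakeBorder(b,0,100,0,0,0);cv2.imwrite('pics/l1.png',np.hstack([a,b]))"
```

```text
time_s: 5.58
tcp_pos: [0.6131, 0.2773, 0.2774]
tcp_rot: [-0.002, 0.655, 0.756, -0.002]
ft_force: [-10.8, -2.1, 2.3]
grip_width: 0.174
grasp_force: 12.0
time_s: 5.95
tcp_pos: [0.6119, 0.2861, 0.273]
tcp_rot: [-0.002, 0.655, 0.756, -0.001]
ft_force: [-10.7, 2.4, 4.7]
grip_width: 0.171
grasp_force: 12.0
```

View pics/l1.png

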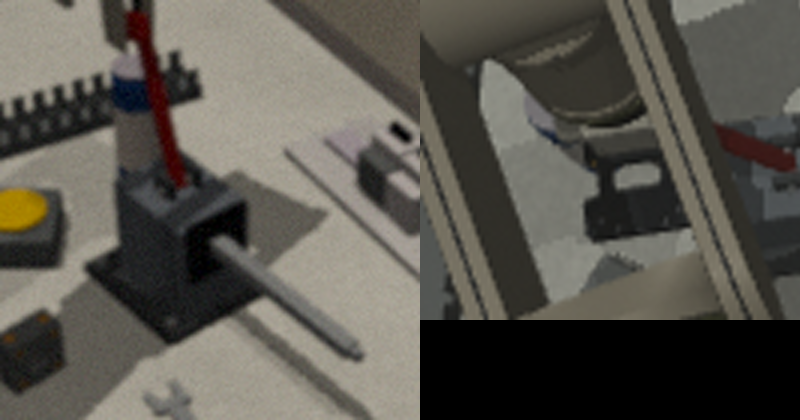

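The lever leans back against its stop, with the tab at (140,20) in the left crop. I'm releasing it and heading for brown.

```bash
python3 -m jog '[{"translation":[0,-0.2,0],"angular":[0,0,0],"fingers":-0.2},{"translation":[0,-0.2,0],"angular":[0,0,0],"fingers":-0.2},{"translation":[0,-0.2,-4],"angular":[0,0,0],"fingers":-0.2},{"translation":[0,-0.2,-8],"angular":[0,0,0],"fingers":-0.2},{"translation":[-6,-0.2,-8],"angular":[0,0,0],"fingers":1}]'; python3 -c "
from h import *
go([.47,-.34,.28],8)"
```

```text
time_s: 6.68
tcp_pos: [0.6216, 0.2282, 0.3575]
tcp_rot: [0.002, 0.653, 0.757, 0.003]
ft_force: [0.7, -1.3, -0.2]
grip_width: 0.462
grasp_force: 0.0
t [-54.01 -23.36   7.47] a [ 0.4 -0.1  0.4] j6 0.13 pos [0.6216 0.2282 0.3575]
```

```bash
python3 -m jog '[{"translation":[-54,-23.4,0],"angular":[0.4,0,0.4],"fingers":1},{"translation":[-54,-23.4,0],"angular":[0.4,0,0.4],"fingers":1},{"translation":[-54,-23.4,0],"angular":[0.4,0,0.4],"fingers":1},{"translation":[-54,-23.4,0],"angular":[0.4,0,0.4],"fingers":1},{"translation":[-54,-23.4,0],"angular":[0.4,0,0.4],"fingers":1},{"translation":[-54,-23.4,0],"angular":[0.4,0,0.4],"fingers":1},{"translation":[-54,-23.4,7.5],"angular":[0.4,0,0.4],"fingers":1},{"translation":[-54,-23.4,7.5],"angular":[0.4,0,0.4],"fingers":1}]';python3 -c "
from h import *
go([.47,-.34,.28],8)"
```

```text
time_s: 7.68
tcp_pos: [0.4899, -0.2523, 0.3112]
tcp_rot: [-0.002, 0.658, 0.753, -0.003]
ft_force: [-0.2, -0.3, 0.9]
grip_width: 1.002
grasp_force: 0.0
t [-8.42 -3.12  3.15] a [-0.3  0.  -0.3] j6 -0.7 pos [ 0.4899 -0.2523  0.3112]
```

```bash
python3 -m jog '[{"translation":[-8.4,-3.1,3.1],"angular":[-0.3,0,-0.3],"fingers":1},{"translation":[-8.4,-3.1,3.1],"angular":[-0.3,0,-0.3],"fingers":1},{"translation":[-8.4,-3.1,3.1],"angular":[-0.3,0,-0.3],"fingers":1}]';python3 -c "
from h import *
import pickle
c=manip.camera('wrist'); cv2.imwrite('pics/w2.png',c['color'][:,:,::-1]); pickle.dump(c,open('w2.pkl','wb'))
s=manip.camera('side'); print((mask(s,'red')[60:160,190:300]>0).sum())
print(pix(c,[.4645,-.268,.045]))"
```

```text
time_s: 8.05
tcp_pos: [0.4694, -0.3395, 0.2788]
tcp_rot: [-0.002, 0.657, 0.753, -0.001]
ft_force: [-0.2, 0.3, -0.5]
grip_width: 0.998
grasp_force: 0.0
9
[263.77935187 114.93084079]
```

View pics/w2.png

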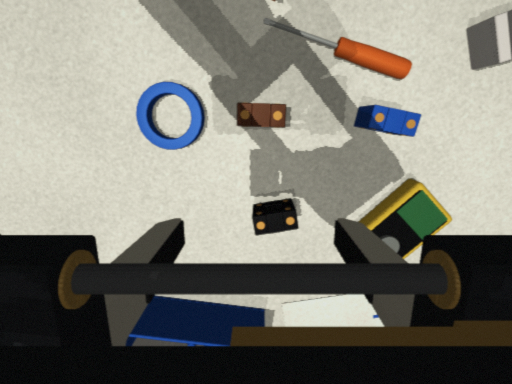

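The wrist view shows all three right-hand decks with pairs of orange terminals on their top faces: brown (245,115)/(279,116), blue (380,118)/(411,124), black (261,225)/(290,221). These give the centre and heading of each deck.

```bash
cat >> h.py <<'E'
def dots(c,near,z=.061,r=70):
    h=cv2.cvtColor(c["color"],cv2.COLOR_RGB2HSV); m=cv2.inRange(h,(8,120,110),(26,255,255)); m[235:]=0
    n,_,st,ce=cv2.connectedComponentsWithStats(m); L=[(ce[i],st[i,4]) for i in range(1,n) if 12<=st[i,4]<400 and np.hypot(*(ce[i]-near))<r]
    W=[onz(c,*p,z) for p,_ in L]
    for (p,a),w in zip(L,W): print("dot",np.round(p,1),a,np.round(w,4))
    for i in range(len(W)):
        for j in range(i):
            d=W[i]-W[j]; l=np.linalg.norm(d)
            if .02<l<.05: print("pair",i,j,"mid",np.round((W[i]+W[j])/2,4),"len",round(l,4),"head",round(np.degrees(np.arctan2(d[1],d[0]))%180,1))
E
python3 - <<'E'
from h import *
import pickle
c=pickle.load(open('w2.pkl','rb')); h=cv2.cvtColor(c["color"],cv2.COLOR_RGB2HSV)
print([h[v,u].tolist() for u,v in((245,115),(279,116),(380,118),(411,124),(261,225),(290,221),(262,115),(335,118))])
for n in((262,115),(395,121),(276,222)): dots(c,np.array(n),r=40)
E
```

```text
[[17, 170, 99], [18, 164, 204], [18, 164, 194], [18, 163, 189], [18, 163, 211], [18, 163, 206], [10, 142, 104], [26, 23, 177]]
dot [277.  115.1] 96 [ 0.4804 -0.2662  0.061 ]
dot [379. 117.] 51 [ 0.6039 -0.2515  0.061 ]
dot [410.5 123.6] 49 [ 0.644  -0.2539  0.061 ]
pair 1 0 mid [ 0.624  -0.2527  0.061 ] len 0.0402 head 176.6
dot [289.8 220.4] 57 [ 0.5179 -0.3984  0.061 ]
dot [260.4 225.1] 54 [ 0.4799 -0.4103  0.061 ]
pair 1 0 mid [ 0.4989 -0.4043  0.061 ] len 0.0398 head 17.4
```

```bash
sed -i 's/(8,120,110),(26,255,255)/(14,110,75),(22,200,255)/' h.py
python3 - <<'E'
from h import *
import pickle
c=pickle.load(open('w2.pkl','rb'))
dots(c,np.array((262,115)),r=40)
go([.464,-.267,.06],7)
E
```

```text
dot [244.4 114. ] 65 [ 0.4408 -0.2704  0.061 ]
dot [277.2 115.2] 81 [ 0.4806 -0.2663  0.061 ]
pair 1 0 mid [ 0.4607 -0.2683  0.061 ] len 0.0401 head 5.9
t [ 7.07  0.33 22.06] a [-0.1 -0.   1. ] j6 -0.85 pos [ 0.4709 -0.3376  0.2805]
```

```bash
python3 -c "
from h import *
go([.4607,-.2683,.040],5.9)"
```

```text
t [ 6.990e+00 -1.000e-02  2.406e+01] a [-0.1 -0.   2.1] j6 -0.85 pos [ 0.4709 -0.3376  0.2805]
```

```bash
python3 -c "
from h import *
for i in range(5): manip.camera('wrist'); print(manip.read_state()['tcp_pos'])"
```

```text
[ 0.47134182 -0.33716578  0.28099887]
[ 0.47155554 -0.33693132  0.28122511]
[ 0.47166181 -0.33683994  0.28130869]
[ 0.47167403 -0.3368323   0.28131209]
[ 0.47159925 -0.33689137  0.28120539]
```

```bash
python3 -m jog '[{"translation":[7,0,6],"angular":[0,0,2.1],"fingers":1},{"translation":[7,0,12],"angular":[0,0,2.1],"fingers":1},{"translation":[7,0,17],"angular":[0,0,2.1],"fingers":1},{"translation":[7,0,21],"angular":[0,0,2.1],"fingers":1},{"translation":[7,0,24],"angular":[0,0,2.1],"fingers":1},{"translation":[7,0,24],"angular":[0,0,2.1],"fingers":1},{"translation":[7,0,24],"angular":[0,0,2.1],"fingers":-1},{"translation":[7,0,24],"angular":[0,0,2.1],"fingers":-1}]' 20;python3 -m jog '[{"translation":[0,0,0],"angular":[0,0,0],"fingers":-1},{"translation":[0,0,0],"angular":[0,0,0],"fingers":-1}]'
```

```text
time_s: 9.4
tcp_pos: [0.4623, -0.2694, 0.0427]
tcp_rot: [0.001, 0.67, 0.743, -0.0]
ft_force: [0.1, -0.3, 0.7]
grip_width: 0.835
grasp_force: 0.0
time_s: 9.65
tcp_pos: [0.4613, -0.2689, 0.0413]
tcp_rot: [0.0, 0.67, 0.743, -0.001]
ft_force: [0.1, -0.1, 6.6]
grip_width: 0.642
grasp_force: 20.0
```

```bash
cat >> h.py <<'E'
AP=np.array([.6414,.0661]);HD=98.0
def onshaft(s,z,a=0):
    """world TCP for shaft coordinate s (m along +y of shaft from root), sideways a"""
    y=np.array([np.cos(np.radians(HD)),np.sin(np.radians(HD))]); return np.r_[AP+(.095+s)*y+a*np.array([y[1],-y[0]]),z]
E
python3 -c "
from h import *
print(onshaft(0,.1)); go(onshaft(-.255,.107),8)"
```

```text
[0.62817856 0.16017547 0.1       ]
t [15.48 21.94 -6.6 ] a [-0.   0.1 -2.1] j6 -0.73 pos [ 0.4613 -0.2689  0.0413]
```

```bash
python3 -m jog '[{"translation":[0,0,-5],"angular":[0,0,0],"fingers":-1},{"translation":[0,0,-10],"angular":[0,0,0],"fingers":-1},{"translation":[15.5,22,-10],"angular":[0,0,-2.1],"fingers":-1},{"translation":[15.5,22,-10],"angular":[0,0,-2.1],"fingers":-1},{"translation":[15.5,22,-10],"angular":[0,0,-2.1],"fingers":-1},{"translation":[15.5,22,-10],"angular":[0,0,-2.1],"fingers":-1},{"translation":[15.5,22,-10],"angular":[0,0,-2.1],"fingers":-1},{"translation":[15.5,22,-6.6],"angular":[0,0,-2.1],"fingers":-1}]';python3 -m jog '[{"translation":[0,0,0],"angular":[0,0,0],"fingers":-1},{"translation":[0,0,0],"angular":[0,0,0],"fingers":-1},{"translation":[0,0,0],"angular":[0,0,0],"fingers":-1},{"translation":[0,0,0],"angular":[0,0,0],"fingers":-1}]'; python3 -c "
from h import *
go(onshaft(-.255,.107),8)
c=manip.camera('wrist'); cv2.imwrite('pics/w3.png',c['color'][:,:,::-1])
go(onshaft(-.255,.107),8)"
```

```text
time_s: 10.65
tcp_pos: [0.6675, -0.0903, 0.109]
tcp_rot: [0.002, 0.655, 0.756, 0.001]
ft_force: [-0.3, -0.4, -0.3]
grip_width: 0.642
grasp_force: 20.0
time_s: 11.15
tcp_pos: [0.6644, -0.0921, 0.1075]
tcp_rot: [0.0, 0.656, 0.755, -0.0]
ft_force: [0.3, 0.6, -1.0]
grip_width: 0.642
grasp_force: 20.0
t [-0.01 -0.07  0.05] a [ 0.  0. -0.] j6 -0.35 pos [ 0.6644 -0.0921  0.1075]
t [-0.02 -0.06  0.02] a [-0.  0. -0.] j6 -0.35 pos [ 0.6643 -0.0921  0.1072]
```

View pics/w3.png

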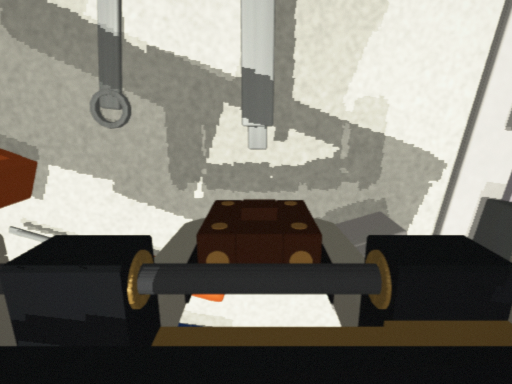

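The brown deck is centred on column 258 and the shaft nose (257,140) is straight ahead of it, so it is well aligned. Threading it now.

```bash
python3 -m jog '[{"translation":[2,-0.05,0],"angular":[0,0,0],"fingers":-1},{"translation":[4,-0.05,0],"angular":[0,0,0],"fingers":-1},{"translation":[6,-0.05,0],"angular":[0,0,0],"fingers":-1},{"translation":[8,-0.05,0],"angular":[0,0,0],"fingers":-1},{"translation":[10,-0.05,0],"angular":[0,0,0],"fingers":-1},{"translation":[12,-0.05,0],"angular":[0,0,0],"fingers":-1},{"translation":[12,-0.05,0],"angular":[0,0,0],"fingers":-1}]'; python3 -c "
from h import *
print(manip.read_state()['moment']);go(onshaft(-.014,.107),8)"
```

```text
time_s: 12.08
tcp_pos: [0.6464, 0.029, 0.106]
tcp_rot: [-0.001, 0.655, 0.755, -0.001]
ft_force: [0.1, 0.4, -1.3]
grip_width: 0.646
grasp_force: 20.0
[-0.10554597  0.01081013 -0.02933483]
t [11.84  0.05 -0.09] a [-0.1 -0.   0.1] j6 -0.18 pos [0.6464 0.029  0.106 ]
```

Force-free. I'll push it home, finishing gently.

```bash
python3 -m jog '[{"translation":[2.5,0,0],"angular":[0,0,0],"fingers":-1},{"translation":[5,0,0],"angular":[0,0,0],"fingers":-1},{"translation":[7.5,0,0],"angular":[0,0,0],"fingers":-1},{"translation":[9.5,0,0],"angular":[0,0,0],"fingers":-1},{"translation":[10.7,0,0],"angular":[0,0,0],"fingers":-1},{"translation":[11.3,0,0],"angular":[0,0,0],"fingers":-1},{"translation":[11.7,0,0],"angular":[0,0,0],"fingers":-1},{"translation":[11.7,0,0],"angular":[0,0,0],"fingers":-1}]'; python3 -c "
from h import *
c=manip.camera('wrist'); cv2.imwrite('pics/w4.png',c['color'][:,:,::-1])
print(manip.read_state()['moment']);go(onshaft(-.014,.107),8)"
```

```text
time_s: 13.08
tcp_pos: [0.6304, 0.1427, 0.106]
tcp_rot: [-0.001, 0.656, 0.755, -0.001]
ft_force: [-0.6, -0.6, -0.7]
grip_width: 0.642
grasp_force: 20.0
[-0.03909839  0.02164742  0.00782566]
t [ 0.38  0.03 -0.1 ] a [-0.1  0.  -0. ] j6 0.0 pos [0.6304 0.1425 0.106 ]
```

View pics/w4.png

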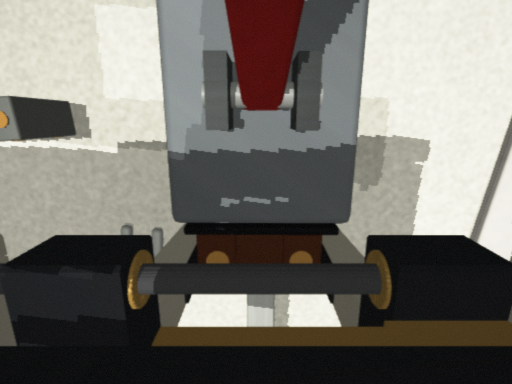

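The deck is almost at the head front (row ~225), with a few mm left and no contact yet.

```bash
python3 -m jog '[{"translation":[0.3,0,0],"angular":[0,0,0],"fingers":-1},{"translation":[0.5,0,0],"angular":[0,0,0],"fingers":-1},{"translation":[0.6,0,0],"angular":[0,0,0],"fingers":-1},{"translation":[0.6,0,0],"angular":[0,0,0],"fingers":-1}]'
```

```text
time_s: 13.62
tcp_pos: [0.6298, 0.147, 0.1061]
tcp_rot: [0.0, 0.656, 0.754, -0.002]
ft_force: [0.1, -7.0, 0.3]
grip_width: 0.646
grasp_force: 20.0
```

```bash
python3 -m jog '[{"translation":[0,0,0],"angular":[0,0,0],"fingers":0.9},{"translation":[0,0,0],"angular":[0,0,0],"fingers":0.9},{"translation":[0,0,0],"angular":[0,0,0],"fingers":0.9},{"translation":[0,0,-6],"angular":[0,0,0],"fingers":0.9},{"translation":[0,0,-12],"angular":[0,0,0],"fingers":1}]'; python3 -c "
from h import *
go([.518,-.466,.24],17.4)"
```

```text
time_s: 14.25
tcp_pos: [0.6289, 0.149, 0.2264]
tcp_rot: [-0.001, 0.656, 0.755, -0.001]
ft_force: [0.6, 0.1, 0.3]
grip_width: 0.994
grasp_force: 0.0
t [-59.36 -19.56  -1.28] a [-0.2 -0.  -9.4] j6 0.01 pos [0.6289 0.149  0.2264]
```

```bash
python3 -m jog '[{"translation":[-59.4,-19.6,-1.3],"angular":[0,0,-9.4],"fingers":1},{"translation":[-59.4,-19.6,-1.3],"angular":[0,0,-9.4],"fingers":1},{"translation":[-59.4,-19.6,-1.3],"angular":[0,0,-9.4],"fingers":1},{"translation":[-59.4,-19.6,-1.3],"angular":[0,0,-9.4],"fingers":1},{"translation":[-59.4,-19.6,-1.3],"angular":[0,0,-9.4],"fingers":1},{"translation":[-59.4,-19.6,-1.3],"angular":[0,0,-9.4],"fingers":1},{"translation":[-59.4,-19.6,-1.3],"angular":[0,0,-9.4],"fingers":1},{"translation":[-59.4,-19.6,-1.3],"angular":[0,0,-9.4],"fingers":1}]';python3 -c "
from h import *
go([.518,-.466,.24],17.4)"
```

```text
time_s: 15.25
tcp_pos: [0.5402, -0.3447, 0.237]
tcp_rot: [-0.0, 0.592, 0.806, -0.0]
ft_force: [0.5, -0.0, 0.7]
grip_width: 0.999
grasp_force: 0.0
t [-10.91  -5.75  -0.29] a [-0.1  0.   0. ] j6 -0.95 pos [ 0.5402 -0.3447  0.237 ]
```

```bash
python3 -m jog '[{"translation":[-10.9,-5.8,-0.3],"angular":[0,0,0],"fingers":1},{"translation":[-10.9,-5.8,-0.3],"angular":[0,0,0],"fingers":1},{"translation":[-10.9,-5.8,-0.3],"angular":[0,0,0],"fingers":1},{"translation":[-10.9,-5.8,-0.3],"angular":[0,0,0],"fingers":1},{"translation":[-10.9,-5.8,-0.3],"angular":[0,0,0],"fingers":1}]';python3 -c "
from h import *
c=manip.camera('wrist'); p=pix(c,[.4989,-.4043,.06]);print(p);cv2.imwrite('pics/w5.png',c['color'][:,:,::-1]); dots(c,p,r=60)
go([.4989,-.4043,.04],17.4)"
```

```text
time_s: 15.88
tcp_pos: [0.5186, -0.463, 0.24]
tcp_rot: [-0.001, 0.591, 0.806, -0.0]
ft_force: [-0.2, 0.5, -0.1]
grip_width: 0.998
grasp_force: 0.0
[258.60399769 123.16086862]
dot [239.8 123.5] 95 [ 0.4793 -0.4108  0.061 ]
dot [276.9 123. ] 94 [ 0.518  -0.3981  0.061 ]
pair 1 0 mid [ 0.4986 -0.4045  0.061 ] len 0.0407 head 18.2
t [ 6.18 -0.1  20.02] a [-0.1 -0.   0.1] j6 -1.11 pos [ 0.5187 -0.4629  0.2402]
```

```bash
python3 -m jog '[{"translation":[6.2,-0.1,6],"angular":[0,0,-0.8],"fingers":1},{"translation":[6.2,-0.1,12],"angular":[0,0,-0.8],"fingers":1},{"translation":[6.2,-0.1,17],"angular":[0,0,-0.8],"fingers":1},{"translation":[6.2,-0.1,20],"angular":[0,0,-0.8],"fingers":1},{"translation":[6.2,-0.1,20],"angular":[0,0,-0.8],"fingers":1},{"translation":[6.2,-0.1,20],"angular":[0,0,-0.8],"fingers":-1},{"translation":[6.2,-0.1,20],"angular":[0,0,-0.8],"fingers":-1},{"translation":[6.2,-0.1,20],"angular":[0,0,-0.8],"fingers":-1}]' 20;python3 -m jog '[{"translation":[0,0,0],"angular":[0,0,0],"fingers":-1},{"translation":[0,0,0],"angular":[0,0,0],"fingers":-1}]';python3 -c "
from h import *
go(onshaft(-.255,.107),8)"
```

```text
time_s: 16.92
tcp_pos: [0.4991, -0.4065, 0.0419]
tcp_rot: [0.001, 0.586, 0.81, -0.001]
ft_force: [-0.4, -0.6, 0.1]
grip_width: 0.729
grasp_force: 0.0
time_s: 17.18
tcp_pos: [0.4987, -0.4061, 0.041]
tcp_rot: [0.0, 0.586, 0.81, -0.001]
ft_force: [-0.1, 0.3, 6.1]
grip_width: 0.643
grasp_force: 20.0
t [24.65 25.46 -6.65] a [-0.   0.1 10.2] j6 -1.08 pos [ 0.4987 -0.4061  0.041 ]
```

```bash
python3 -m jog '[{"translation":[0,0,-6],"angular":[0,0,0],"fingers":-1},{"translation":[2,2,-12],"angular":[0,0,0],"fingers":-1},{"translation":[24.7,25.5,-12],"angular":[0,0,10.2],"fingers":-1},{"translation":[24.7,25.5,-12],"angular":[0,0,10.2],"fingers":-1},{"translation":[24.7,25.5,-12],"angular":[0,0,10.2],"fingers":-1},{"translation":[24.7,25.5,-12],"angular":[0,0,10.2],"fingers":-1},{"translation":[24.7,25.5,-12],"angular":[0,0,10.2],"fingers":-1},{"translation":[24.7,25.5,-12],"angular":[0,0,10.2],"fingers":-1}]';python3 -m jog '[{"translation":[0,0,3],"angular":[0,0,0],"fingers":-1},{"translation":[0,0,5.4],"angular":[0,0,0],"fingers":-1},{"translation":[0,0,5.4],"angular":[0,0,0],"fingers":-1},{"translation":[0,0,5.4],"angular":[0,0,0],"fingers":-1}]'; python3 -c "
from h import *
go(onshaft(-.255,.107),8)"
```

```text
time_s: 18.18
tcp_pos: [0.6642, -0.0872, 0.1589]
tcp_rot: [-0.001, 0.655, 0.756, -0.0]
ft_force: [-0.0, -0.9, -1.1]
grip_width: 0.646
grasp_force: 20.0
time_s: 18.68
tcp_pos: [0.6635, -0.092, 0.1063]
tcp_rot: [-0.0, 0.656, 0.754, -0.001]
ft_force: [-0.0, -0.2, -1.9]
grip_width: 0.643
grasp_force: 20.0
t [-0.04  0.01 -0.07] a [-0.1  0.  -0. ] j6 -0.35 pos [ 0.6635 -0.092   0.1063]
```

```bash
python3 -m jog '[{"translation":[2,-0.05,0],"angular":[0,0,0],"fingers":-1},{"translation":[4,-0.05,0],"angular":[0,0,0],"fingers":-1},{"translation":[6,-0.05,0],"angular":[0,0,0],"fingers":-1},{"translation":[8,-0.05,0],"angular":[0,0,0],"fingers":-1},{"translation":[10,-0.05,0],"angular":[0,0,0],"fingers":-1},{"translation":[12.5,-0.05,0],"angular":[0,0,0],"fingers":-1},{"translation":[15,-0.05,0],"angular":[0,0,0],"fingers":-1},{"translation":[15,-0.05,0],"angular":[0,0,0],"fingers":-1}]'; python3 -c "
from h import *
go(onshaft(-.0435,.107),8)"
```

```text
time_s: 19.68
tcp_pos: [0.6415, 0.0597, 0.1054]
tcp_rot: [-0.001, 0.655, 0.756, -0.001]
ft_force: [0.6, -0.1, -0.9]
grip_width: 0.641
grasp_force: 20.0
t [ 5.78  0.1  -0.16] a [-0.1 -0.   0.1] j6 -0.13 pos [0.6415 0.0597 0.1054]
```

```bash
python3 -m jog '[{"translation":[2,0,0],"angular":[0,0,0],"fingers":-1},{"translation":[4,0,0],"angular":[0,0,0],"fingers":-1},{"translation":[5,0,0],"angular":[0,0,0],"fingers":-1},{"translation":[5.5,0,0],"angular":[0,0,0],"fingers":-1},{"translation":[5.8,0,0],"angular":[0,0,0],"fingers":-1},{"translation":[6.1,0,0],"angular":[0,0,0],"fingers":-1},{"translation":[6.1,0,0],"angular":[0,0,0],"fingers":-1}]'; python3 -c "
from h import *
go(onshaft(-.0435,.107),8)"
```

```text
time_s: 20.55
tcp_pos: [0.6335, 0.1175, 0.1054]
tcp_rot: [-0.001, 0.656, 0.755, -0.001]
ft_force: [-0.5, 0.6, -1.8]
grip_width: 0.643
grasp_force: 20.0
t [-0.05  0.07 -0.16] a [-0.1  0.  -0. ] j6 -0.04 pos [0.6335 0.1175 0.1054]
```

```bash
python3 -m jog '[{"translation":[0.2,0,0],"angular":[0,0,0],"fingers":-1},{"translation":[0.4,0,0],"angular":[0,0,0],"fingers":-1},{"translation":[0.4,0,0],"angular":[0,0,0],"fingers":-1}]'; python3 -c "
from h import *
go(onshaft(-.0435,.107),8)"
```

```text
time_s: 20.92
tcp_pos: [0.6334, 0.1187, 0.1055]
tcp_rot: [0.001, 0.656, 0.754, -0.002]
ft_force: [1.9, -11.4, -0.3]
grip_width: 0.644
grasp_force: 20.0
t [-0.17  0.06 -0.15] a [-0.1  0.2 -0.1] j6 -0.03 pos [0.6334 0.1187 0.1055]
```

```bash
python3 -m jog '[{"translation":[-0.3,0,0],"angular":[0,0,0],"fingers":0.9},{"translation":[-0.3,0,0],"angular":[0,0,0],"fingers":0.9},{"translation":[-0.3,0,0],"angular":[0,0,0],"fingers":0.9},{"translation":[-0.3,0,-6],"angular":[0,0,0],"fingers":0.9},{"translation":[-0.3,0,-12],"angular":[0,0,0],"fingers":1}]'; python3 -c "
from h import *
import pickle
c=pickle.load(open('w1.pkl','rb'));dots(c,np.array((120,45)),r=40)
go([.445,.12,.24],8)"
```

```text
time_s: 21.55
tcp_pos: [0.6326, 0.119, 0.2259]
tcp_rot: [-0.001, 0.656, 0.755, -0.001]
ft_force: [1.8, 0.7, 0.8]
grip_width: 0.988
grasp_force: 0.0
dot [134.3  44.2] 61 [0.4555 0.1851 0.061 ]
dot [104.1  45.8] 62 [0.4162 0.1767 0.061 ]
pair 1 0 mid [0.4358 0.1809 0.061 ] len 0.0401 head 12.1
t [  2.72 -18.57  -1.34] a [-0.2 -0.   0. ] j6 -0.03 pos [0.6326 0.119  0.2259]
```

```bash
python3 -m jog '[{"translation":[2.6,-18.3,-1.3],"angular":[0,0,-4],"fingers":1},{"translation":[2.6,-18.3,-1.3],"angular":[0,0,-4],"fingers":1},{"translation":[2.6,-18.3,-1.3],"angular":[0,0,-4],"fingers":1},{"translation":[2.6,-18.3,-1.3],"angular":[0,0,-4],"fingers":1},{"translation":[2.6,-18.3,-1.3],"angular":[0,0,-4],"fingers":1},{"translation":[2.6,-18.3,-1.3],"angular":[0,0,-4],"fingers":1},{"translation":[2.6,-18.3,-1.3],"angular":[0,0,-4],"fingers":1}]';python3 -c "
from h import *
c=manip.camera('wrist'); p=pix(c,[.4358,.1809,.06]);print(p);cv2.imwrite('pics/w6.png',c['color'][:,:,::-1]); dots(c,p,r=80)
go([.4358,.1809,.04],12.1)"
```

```text
time_s: 22.42
tcp_pos: [0.4495, 0.1189, 0.2386]
tcp_rot: [-0.001, 0.629, 0.777, -0.001]
ft_force: [0.3, -0.1, 0.0]
grip_width: 1.002
grasp_force: 0.0
[259.27117236 121.60291085]
dot [240.7 121.3] 81 [0.416 0.177 0.061]
dot [277.5 121.3] 81 [0.4551 0.1853 0.061 ]
pair 1 0 mid [0.4355 0.1812 0.061 ] len 0.04 head 11.9
t [6.340e+00 1.000e-02 1.985e+01] a [-0.1 -0.  -0.1] j6 -0.06 pos [0.4493 0.1189 0.2385]
```

```bash
python3 -m jog '[{"translation":[6.4,0,6],"angular":[0,0,0],"fingers":1},{"translation":[6.4,0,12],"angular":[0,0,0],"fingers":1},{"translation":[6.4,0,17],"angular":[0,0,0],"fingers":1},{"translation":[6.4,0,19.8],"angular":[0,0,0],"fingers":1},{"translation":[6.4,0,19.8],"angular":[0,0,0],"fingers":1},{"translation":[6.4,0,19.8],"angular":[0,0,0],"fingers":-1},{"translation":[6.4,0,19.8],"angular":[0,0,0],"fingers":-1},{"translation":[6.4,0,19.8],"angular":[0,0,0],"fingers":-1}]' 20;python3 -m jog '[{"translation":[0,0,0],"angular":[0,0,0],"fingers":-1},{"translation":[0,0,0],"angular":[0,0,0],"fingers":-1},{"translation":[0,0,0],"angular":[0,0,0],"fingers":-1}]';python3 -c "
from h import *
go(onshaft(-.255,.107),8)"
```

```text
time_s: 23.48
tcp_pos: [0.4364, 0.1818, 0.0424]
tcp_rot: [0.0, 0.629, 0.777, 0.001]
ft_force: [0.9, -0.0, -0.1]
grip_width: 0.726
grasp_force: 0.0
time_s: 23.85
tcp_pos: [0.4358, 0.1817, 0.0418]
tcp_rot: [-0.0, 0.629, 0.777, 0.0]
ft_force: [-0.3, -0.6, 5.8]
grip_width: 0.643
grasp_force: 20.0
t [-31.54  16.59  -6.53] a [-0. -0.  4.] j6 0.08 pos [0.4358 0.1817 0.0418]
```

```bash
python3 -m jog '[{"translation":[0,0,-6],"angular":[0,0,0],"fingers":-1},{"translation":[-2,1,-12],"angular":[0,0,0],"fingers":-1},{"translation":[-31.5,16.6,-12.5],"angular":[0,0,4],"fingers":-1},{"translation":[-31.5,16.6,-12.5],"angular":[0,0,4],"fingers":-1},{"translation":[-31.5,16.6,-12.5],"angular":[0,0,4],"fingers":-1},{"translation":[-31.5,16.6,-12.5],"angular":[0,0,4],"fingers":-1},{"translation":[-31.5,16.6,-12.5],"angular":[0,0,4],"fingers":-1},{"translation":[-31.5,16.6,-12.5],"angular":[0,0,4],"fingers":-1}]';python3 -c "
from h import *
go(onshaft(-.255,.107),8)"
```

```text
time_s: 24.85
tcp_pos: [0.6641, -0.0954, 0.1645]
tcp_rot: [-0.001, 0.657, 0.754, -0.001]
ft_force: [-0.2, 0.9, -1.5]
grip_width: 0.646
grasp_force: 20.0
t [0.32 0.01 5.75] a [-0.1  0.  -0.2] j6 -0.36 pos [ 0.6641 -0.0954  0.1645]
```

```bash
python3 -m jog '[{"translation":[0,-0.05,3],"angular":[0,0,-0.2],"fingers":-1},{"translation":[0,-0.05,5.7],"angular":[0,0,-0.2],"fingers":-1},{"translation":[0,-0.05,5.7],"angular":[0,0,-0.2],"fingers":-1},{"translation":[0,-0.05,5.7],"angular":[0,0,-0.2],"fingers":-1},{"translation":[2,-0.05,5.7],"angular":[0,0,-0.2],"fingers":-1},{"translation":[4,-0.05,5.7],"angular":[0,0,-0.2],"fingers":-1},{"translation":[6,-0.05,5.7],"angular":[0,0,-0.2],"fingers":-1},{"translation":[8,-0.05,5.7],"angular":[0,0,-0.2],"fingers":-1}]';python3 -c "
from h import *
go(onshaft(-.070,.107),8)"
```

```text
time_s: 25.85
tcp_pos: [0.6511, -0.0109, 0.1087]
tcp_rot: [-0.0, 0.654, 0.756, -0.001]
ft_force: [0.3, -0.7, -2.8]
grip_width: 0.645
grasp_force: 20.0
t [10.26  0.15  0.17] a [-0.1  0.   0.3] j6 -0.24 pos [ 0.6511 -0.0109  0.1087]
```

```bash
python3 -m jog '[{"translation":[2,0.1,0.1],"angular":[0,0,0.2],"fingers":-1},{"translation":[4,0.1,0.1],"angular":[0,0,0.2],"fingers":-1},{"translation":[6,0.1,0.1],"angular":[0,0,0.2],"fingers":-1},{"translation":[8,0.1,0.1],"angular":[0,0,0.2],"fingers":-1},{"translation":[9.5,0.1,0.1],"angular":[0,0,0.2],"fingers":-1},{"translation":[10,0.1,0.1],"angular":[0,0,0.2],"fingers":-1},{"translation":[10.3,0.1,0.1],"angular":[0,0,0.2],"fingers":-1},{"translation":[10.3,0.1,0.1],"angular":[0,0,0.2],"fingers":-1}]';python3 -c "
from h import *
go(onshaft(-.070,.107),8)"
```

```text
time_s: 26.85
tcp_pos: [0.6378, 0.0888, 0.1074]
tcp_rot: [-0.0, 0.656, 0.755, -0.001]
ft_force: [-0.3, -1.2, -1.4]
grip_width: 0.646
grasp_force: 20.0
t [0.2  0.04 0.04] a [-0.1  0.  -0. ] j6 -0.08 pos [0.6378 0.0888 0.1074]
```

```bash
python3 -m jog '[{"translation":[0.2,0,0],"angular":[0,0,0],"fingers":-1},{"translation":[0.4,0,0],"angular":[0,0,0],"fingers":-1},{"translation":[0.6,0,0],"angular":[0,0,0],"fingers":-1},{"translation":[0.6,0,0],"angular":[0,0,0],"fingers":-1}]'; python3 -c "
from h import *
go(onshaft(-.070,.107),8)"
```

```text
time_s: 27.35
tcp_pos: [0.6372, 0.0925, 0.1075]
tcp_rot: [0.001, 0.657, 0.754, -0.002]
ft_force: [1.1, -10.1, -1.3]
grip_width: 0.646
grasp_force: 20.0
t [-0.17  0.05  0.05] a [-0.1  0.2 -0.1] j6 -0.07 pos [0.6372 0.0925 0.1075]
```

```bash
python3 -m jog '[{"translation":[0,0,0],"angular":[0,0,0],"fingers":0.9},{"translation":[0,0,0],"angular":[0,0,0],"fingers":0.9},{"translation":[0,0,0],"angular":[0,0,0],"fingers":0.9},{"translation":[0,0,-6],"angular":[0,0,0],"fingers":0.9},{"translation":[0,0,-12],"angular":[0,0,0],"fingers":1}]'; python3 -c "
from h import *
go([.62,-.3176,.24],-3.4)"
```

```text
time_s: 27.98
tcp_pos: [0.6362, 0.0953, 0.2279]
tcp_rot: [-0.001, 0.656, 0.755, -0.001]
ft_force: [0.3, 0.3, 1.1]
grip_width: 0.991
grasp_force: 0.0
t [-40.66  -7.37  -1.19] a [-0.2  0.  11.4] j6 -0.07 pos [0.6362 0.0953 0.2279]
```

```bash
python3 -m jog '[{"translation":[-40.7,-7.4,-1.2],"angular":[0,0,11.4],"fingers":1},{"translation":[-40.7,-7.4,-1.2],"angular":[0,0,11.4],"fingers":1},{"translation":[-40.7,-7.4,-1.2],"angular":[0,0,11.4],"fingers":1},{"translation":[-40.7,-7.4,-1.2],"angular":[0,0,11.4],"fingers":1},{"translation":[-40.7,-7.4,-1.2],"angular":[0,0,11.4],"fingers":1},{"translation":[-40.7,-7.4,-1.2],"angular":[0,0,11.4],"fingers":1},{"translation":[-40.7,-7.4,-1.2],"angular":[0,0,11.4],"fingers":1},{"translation":[-40.7,-7.4,-1.2],"angular":[0,0,11.4],"fingers":1}]';python3 -m jog '[{"translation":[0,0,0],"angular":[0,0,0],"fingers":1},{"translation":[0,0,0],"angular":[0,0,0],"fingers":1}]';python3 -c "
from h import *
c=manip.camera('wrist'); p=pix(c,[.624,-.2527,.06]);print(p);cv2.imwrite('pics/w7.png',c['color'][:,:,::-1]); dots(c,p,r=80)
go([.624,-.2527,.041],-3.4)"
```

```text
time_s: 28.98
tcp_pos: [0.6196, -0.3213, 0.2392]
tcp_rot: [-0.0, 0.729, 0.684, -0.001]
ft_force: [-0.6, 0.4, -0.1]
grip_width: 0.999
grasp_force: 0.0
time_s: 29.22
tcp_pos: [0.6209, -0.3166, 0.2396]
tcp_rot: [-0.001, 0.727, 0.686, -0.001]
ft_force: [-0.1, -0.2, -0.3]
grip_width: 0.997
grasp_force: 0.0
[258.83666597 120.96597129]
dot [240.9 121.1] 69 [ 0.6045 -0.2517  0.061 ]
dot [277.2 121.2] 66 [ 0.644 -0.254  0.061]
pair 1 0 mid [ 0.6243 -0.2529  0.061 ] len 0.0396 head 176.7
t [ 6.4  -0.02 19.87] a [-0.1  0.   0.1] j6 -0.49 pos [ 0.6209 -0.3166  0.2397]
```

```bash
python3 -m jog '[{"translation":[6.4,0,6],"angular":[0,0,0],"fingers":1},{"translation":[6.4,0,12],"angular":[0,0,0],"fingers":1},{"translation":[6.4,0,17],"angular":[0,0,0],"fingers":1},{"translation":[6.4,0,19.8],"angular":[0,0,0],"fingers":1},{"translation":[6.4,0,19.8],"angular":[0,0,0],"fingers":1},{"translation":[6.4,0,19.8],"angular":[0,0,0],"fingers":-1},{"translation":[6.4,0,19.8],"angular":[0,0,0],"fingers":-1},{"translation":[6.4,0,19.8],"angular":[0,0,0],"fingers":-1}]' 20;python3 -m jog '[{"translation":[0,0,0],"angular":[0,0,0],"fingers":-1},{"translation":[0,0,0],"angular":[0,0,0],"fingers":-1},{"translation":[0,0,0],"angular":[0,0,0],"fingers":-1}]';python3 -c "
from h import *
go(onshaft(-.255,.107),8)"
```

```text
time_s: 30.28
tcp_pos: [0.6251, -0.255, 0.0437]
tcp_rot: [0.001, 0.728, 0.686, -0.0]
ft_force: [0.1, -0.5, 0.0]
grip_width: 0.727
grasp_force: 0.0
time_s: 30.65
tcp_pos: [0.6245, -0.2548, 0.0428]
tcp_rot: [0.0, 0.728, 0.686, -0.0]
ft_force: [-1.9, 0.1, 6.7]
grip_width: 0.641
grasp_force: 20.0
t [16.44  2.94 -6.44] a [ -0.    0.1 -11.4] j6 -0.4 pos [ 0.6245 -0.2548  0.0428]
```

```bash
python3 -m jog '[{"translation":[0,0,-4],"angular":[0,0,0],"fingers":-1},{"translation":[0,0,-8],"angular":[0,0,0],"fingers":-1},{"translation":[4,1,-8],"angular":[0,0,-4],"fingers":-1},{"translation":[8,2,-8],"angular":[0,0,-8],"fingers":-1},{"translation":[12,3,-7],"angular":[0,0,-11.4],"fingers":-1},{"translation":[16.4,2.9,-6.6],"angular":[0,0,-11.4],"fingers":-1},{"translation":[16.4,2.9,-6.6],"angular":[0,0,-11.4],"fingers":-1},{"translation":[16.4,2.9,-6.6],"angular":[0,0,-11.4],"fingers":-1}]';python3 -m jog '[{"translation":[0,0,0],"angular":[0,0,0],"fingers":-1},{"translation":[0,0,0],"angular":[0,0,0],"fingers":-1}]';python3 -c "
from h import *
go(onshaft(-.255,.108),8)"
```

```text
time_s: 31.65
tcp_pos: [0.6625, -0.0926, 0.1072]
tcp_rot: [-0.001, 0.656, 0.755, -0.001]
ft_force: [-0.1, -0.1, 0.1]
grip_width: 0.641
grasp_force: 20.0
time_s: 31.9
tcp_pos: [0.6627, -0.0936, 0.1076]
tcp_rot: [-0.0, 0.657, 0.754, -0.001]
ft_force: [1.0, 0.3, 0.4]
grip_width: 0.643
grasp_force: 20.0
t [ 0.11  0.11 -0.04] a [-0.1  0.  -0.1] j6 -0.35 pos [ 0.6627 -0.0936  0.1076]
```

```bash
python3 -m jog '[{"translation":[2,0.1,0],"angular":[0,0,0],"fingers":-1},{"translation":[4,0.1,0],"angular":[0,0,0],"fingers":-1},{"translation":[6,0.1,0],"angular":[0,0,0],"fingers":-1},{"translation":[8,0.1,0],"angular":[0,0,0],"fingers":-1},{"translation":[10,0.1,0],"angular":[0,0,0],"fingers":-1},{"translation":[12.5,0.1,0],"angular":[0,0,0],"fingers":-1},{"translation":[14.5,0.1,0],"angular":[0,0,0],"fingers":-1},{"translation":[15.2,0.1,0],"angular":[0,0,0],"fingers":-1}]';python3 -m jog '[{"translation":[0.3,0,0],"angular":[0,0,0],"fingers":-1},{"translation":[0.5,0,0],"angular":[0,0,0],"fingers":-1},{"translation":[0.7,0,0],"angular":[0,0,0],"fingers":-1},{"translation":[0.7,0,0],"angular":[0,0,0],"fingers":-1}]';python3 -c "
from h import *
go(onshaft(-.099,.108),8)"
```

```text
time_s: 32.9
tcp_pos: [0.6422, 0.0599, 0.1074]
tcp_rot: [-0.001, 0.655, 0.755, -0.001]
ft_force: [0.1, -0.2, -0.6]
grip_width: 0.644
grasp_force: 20.0
time_s: 33.4
tcp_pos: [0.6419, 0.0626, 0.1075]
tcp_rot: [0.001, 0.657, 0.754, -0.002]
ft_force: [0.4, -8.7, -0.7]
grip_width: 0.645
grasp_force: 20.0
t [-0.05 -0.   -0.05] a [-0.1  0.2 -0.1] j6 -0.12 pos [0.6419 0.0626 0.1075]
```

```bash
python3 -m jog '[{"translation":[0,0,0],"angular":[0,0,0],"fingers":0.9},{"translation":[0,0,0],"angular":[0,0,0],"fingers":0.9},{"translation":[0,0,0],"angular":[0,0,0],"fingers":0.9},{"translation":[0,0,-6],"angular":[0,0,0],"fingers":0.9},{"translation":[0,0,-12],"angular":[0,0,0],"fingers":1}]'; python3 -c "
from h import *
go([.45,-.165,.24],8)"
```

```text
time_s: 34.02
tcp_pos: [0.6409, 0.0655, 0.2278]
tcp_rot: [-0.001, 0.656, 0.755, -0.001]
ft_force: [0.3, 0.9, 1.0]
grip_width: 0.992
grasp_force: 0.0
t [-20.16 -22.12  -1.14] a [-0.2 -0.   0. ] j6 -0.12 pos [0.6409 0.0655 0.2278]
```

```bash
python3 -m jog '[{"translation":[-20.2,-22.1,-1.1],"angular":[0,0,0],"fingers":1},{"translation":[-20.2,-22.1,-1.1],"angular":[0,0,0],"fingers":1},{"translation":[-20.2,-22.1,-1.1],"angular":[0,0,0],"fingers":1},{"translation":[-20.2,-22.1,-1.1],"angular":[0,0,0],"fingers":1},{"translation":[-20.2,-22.1,-1.1],"angular":[0,0,0],"fingers":1},{"translation":[-20.2,-22.1,-1.1],"angular":[0,0,0],"fingers":1},{"translation":[-20.2,-22.1,-1.1],"angular":[0,0,0],"fingers":1},{"translation":[-20.2,-22.1,-1.1],"angular":[0,0,0],"fingers":1}]';python3 -c "
from h import *
import pickle
c=manip.camera('wrist'); cv2.imwrite('pics/w8.png',c['color'][:,:,::-1]); pickle.dump(c,open('w8.pkl','wb'))
print(pix(c,[.4416,-.1005,.05]))
h=cv2.cvtColor(c['color'],cv2.COLOR_RGB2HSV); m=cv2.inRange(h,(3,150,60),(14,255,255)); m[232:]=0
k,_=cv2.findContours(m,0,2)
for q in k:
  if cv2.contourArea(q)>150: print(cv2.contourArea(q),cv2.minAreaRect(q),cv2.boundingRect(q))"
```

```text
time_s: 35.02
tcp_pos: [0.4517, -0.1646, 0.2388]
tcp_rot: [-0.001, 0.655, 0.755, -0.0]
ft_force: [0.2, 0.4, -0.0]
grip_width: 1.003
grasp_force: 0.0
[258.72739523 120.23615098]
1252.0 ((365.8425598144531, 194.92962646484375), (76.91777038574219, 18.477027893066406), 17.744672775268555) (328, 177, 76, 37)
1329.0 ((255.81365966796875, 120.12197875976562), (44.47733688354492, 31.947050094604492), 21.250505447387695) (231, 98, 51, 45)
```

View pics/w8.png

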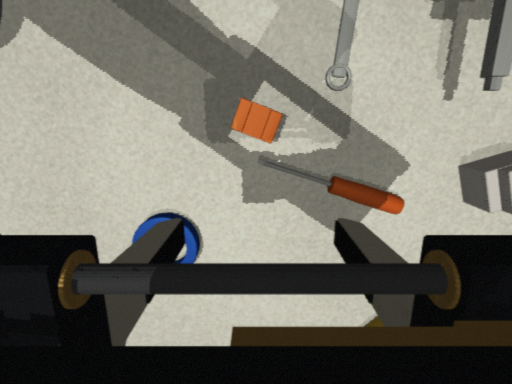

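The cap is at (256,120) in the wrist view, its 50 mm side tilted 21° (down to the right). The screwdriver tip is close by at (262,158).

```bash
python3 -c "
from h import *
import pickle
c=pickle.load(open('w8.pkl','rb')); a=np.radians(21.25)
for e in(0,):
  p=onz(c,255.8-20*np.cos(a),120.1-20*np.sin(a),.05);q=onz(c,255.8+20*np.cos(a),120.1+20*np.sin(a),.05);print((p+q)/2,np.degrees(np.arctan2(*(q-p)[1::-1])), np.linalg.norm(p-q)*44.5/40)
m=(p+q)/2; go([m[0],m[1],.038],np.degrees(np.arctan2(*(q-p)[1::-1])))
y=np.radians(np.degrees(np.arctan2(*(q-p)[1::-1])))
u=np.array([np.cos(y),np.sin(y)])
for u_ in(-1,1): print('finger outer/inner px',[np.round(pix(c,np.r_[m[:2]+u_*d*u,.0])) for d in(.0465,.064)])
print('dots on cap dimension');
t=onz(c,262,158,.005);print('driver tip',t)"
```

```text
[ 0.43844435 -0.10084727  0.05      ] -12.578240440645308 0.049896718169030164
t [ 6.48 -0.37 20.07] a [-0.1 -0.  20.7] j6 -0.6 pos [ 0.4516 -0.1645  0.2387]
finger outer/inner px [array([222., 107.]), array([209., 102.])]
finger outer/inner px [array([290., 133.]), array([302., 138.])]
dots on cap dimension
driver tip [ 0.45262802 -0.14811447  0.005     ]
```

```bash
python3 -m jog '[{"translation":[6.5,-0.4,5],"angular":[0,0,10.4],"fingers":1},{"translation":[6.5,-0.4,10],"angular":[0,0,20.7],"fingers":1},{"translation":[6.5,-0.4,14],"angular":[0,0,20.7],"fingers":1},{"translation":[6.5,-0.4,17.5],"angular":[0,0,20.7],"fingers":1},{"translation":[6.5,-0.4,20],"angular":[0,0,20.7],"fingers":1},{"translation":[6.5,-0.4,20],"angular":[0,0,20.7],"fingers":1},{"translation":[6.5,-0.4,20],"angular":[0,0,20.7],"fingers":-1},{"translation":[6.5,-0.4,20],"angular":[0,0,20.7],"fingers":-1}]' 20;python3 -m jog '[{"translation":[0,0,0],"angular":[0,0,0],"fingers":-1},{"translation":[0,0,0],"angular":[0,0,0],"fingers":-1},{"translation":[0,0,0],"angular":[0,0,0],"fingers":-1},{"translation":[0,0,0],"angular":[0,0,0],"fingers":-1}]';python3 -c "
from h import *
go(onshaft(-.255,.108),8)"
```

```text
time_s: 36.08
tcp_pos: [0.439, -0.102, 0.0403]
tcp_rot: [0.001, 0.781, 0.625, -0.0]
ft_force: [-0.2, -0.3, -0.6]
grip_width: 0.835
grasp_force: 0.0
time_s: 36.58
tcp_pos: [0.4379, -0.1019, 0.0391]
tcp_rot: [-0.0, 0.781, 0.624, -0.001]
ft_force: [-0.7, -0.4, 2.8]
grip_width: 0.531
grasp_force: 20.0
t [ 5.89 21.81 -6.92] a [ -0.1   0.  -20.7] j6 -0.12 pos [ 0.4379 -0.1019  0.0391]
```

```bash
python3 -m jog '[{"translation":[0,0,-4],"angular":[0,0,0],"fingers":-1},{"translation":[0,0,-8],"angular":[0,0,0],"fingers":-1},{"translation":[1.5,5.5,-9],"angular":[0,0,-10],"fingers":-1},{"translation":[3,11,-9],"angular":[0,0,-20.7],"fingers":-1},{"translation":[4.5,16.5,-9],"angular":[0,0,-20.7],"fingers":-1},{"translation":[5.9,21.8,-8],"angular":[0,0,-20.7],"fingers":-1},{"translation":[5.9,21.8,-7],"angular":[0,0,-20.7],"fingers":-1},{"translation":[5.9,21.8,-7],"angular":[0,0,-20.7],"fingers":-1}]';python3 -m jog '[{"translation":[0,0,0],"angular":[0,0,0],"fingers":-1},{"translation":[0,0,0],"angular":[0,0,0],"fingers":-1}]';python3 -c "
from h import *
go(onshaft(-.255,.109),8)
c=manip.camera('wrist'); cv2.imwrite('pics/w9.png',c['color'][:,:,::-1])"
```

```text
time_s: 37.58
tcp_pos: [0.6617, -0.0918, 0.1059]
tcp_rot: [-0.003, 0.656, 0.755, -0.002]
ft_force: [-0.6, -0.6, -1.3]
grip_width: 0.536
grasp_force: 20.0
time_s: 37.83
tcp_pos: [0.6634, -0.0924, 0.1102]
tcp_rot: [0.0, 0.656, 0.755, -0.0]
ft_force: [0.7, -0.6, -0.6]
grip_width: 0.534
grasp_force: 20.0
t [0.01 0.03 0.12] a [ 0.  0. -0.] j6 -0.35 pos [ 0.6634 -0.0924  0.1102]
```

View pics/w9.png

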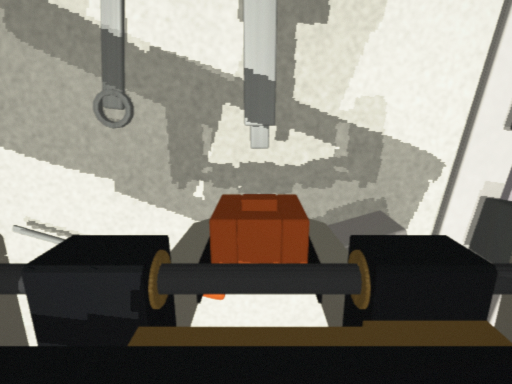

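The cap is aligned, with cap and nose both at column 259.

```bash
python3 -m jog '[{"translation":[2,0,0.1],"angular":[0,0,0],"fingers":-1},{"translation":[4,0,0.1],"angular":[0,0,0],"fingers":-1},{"translation":[6,0,0.1],"angular":[0,0,0],"fingers":-1},{"translation":[8,0,0.1],"angular":[0,0,0],"fingers":-1},{"translation":[10,0,0.1],"angular":[0,0,0],"fingers":-1},{"translation":[11.3,0,0.1],"angular":[0,0,0],"fingers":-1},{"translation":[12,0,0.1],"angular":[0,0,0],"fingers":-1},{"translation":[12,0,0.1],"angular":[0,0,0],"fingers":-1}]';python3 -m jog '[{"translation":[0.3,0,0],"angular":[0,0,0],"fingers":-1},{"translation":[0.5,0,0],"angular":[0,0,0],"fingers":-1},{"translation":[0.7,0,0],"angular":[0,0,0],"fingers":-1},{"translation":[0.7,0,0],"angular":[0,0,0],"fingers":-1}]';python3 -c "
from h import *
go(onshaft(-.131,.109),8)"
```

```text
time_s: 38.88
tcp_pos: [0.6467, 0.027, 0.1074]
tcp_rot: [-0.001, 0.656, 0.755, -0.001]
ft_force: [0.0, -0.8, -1.3]
grip_width: 0.539
grasp_force: 20.0
time_s: 39.38
tcp_pos: [0.6459, 0.0318, 0.1075]
tcp_rot: [0.0, 0.656, 0.754, -0.001]
ft_force: [-0.3, -6.7, -0.8]
grip_width: 0.536
grasp_force: 20.0
t [-0.15  0.03 -0.15] a [-0.1  0.1 -0.1] j6 -0.17 pos [0.6459 0.0318 0.1075]
```

```bash
python3 -m jog '[{"translation":[0.2,0,0],"angular":[0,0,0],"fingers":-1},{"translation":[0.4,0,0],"angular":[0,0,0],"fingers":-1},{"translation":[0.4,0,0],"angular":[0,0,0],"fingers":0.9},{"translation":[0.4,0,0],"angular":[0,0,0],"fingers":0.9},{"translation":[0.4,0,0],"angular":[0,0,0],"fingers":0.9},{"translation":[0.2,0,-6],"angular":[0,0,0],"fingers":0.9},{"translation":[-2,0,-12],"angular":[0,0,0],"fingers":0},{"translation":[-4,0,-18],"angular":[0,0,0],"fingers":-0.4}]';python3 -c "
from h import *
c=manip.camera('wrist');s=manip.camera('side')
a=cv2.resize(s['color'][80:210,180:320,::-1],(452,420),interpolation=2);b=c['color'][0:384,80:420,::-1]
b=cv2.copyMakeBorder(b,0,36,0,0,0);cv2.imwrite('pics/l2.png',np.hstack([a,b]))
go(onshaft(.06+.067,.33),8)"
```

```text
time_s: 40.38
tcp_pos: [0.6513, -0.0051, 0.2873]
tcp_rot: [-0.001, 0.656, 0.755, -0.001]
ft_force: [-0.5, 0.3, 0.3]
grip_width: 0.782
grasp_force: 0.0
t [29.62 -0.32 -3.57] a [ 0.7  0.2 -0.1] j6 -0.23 pos [ 0.655  -0.007   0.2954]
```

View pics/l2.png

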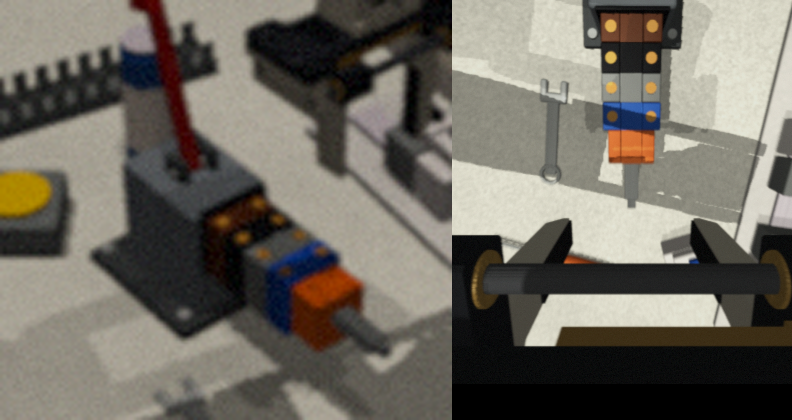

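The stack is snug in the order brown, black, grey, blue, cap, and the lever is still back. Next I regrip the tab from above.

```bash
python3 -c "
from h import *
go([.6105,.286,.365],8)"
```

```text
t [29.61 -0.28 -7.07] a [ 0.7  0.2 -0.1] j6 -0.23 pos [ 0.655  -0.007   0.2954]
```

```bash
python3 -m jog '[{"translation":[0,0,-4],"angular":[0,0,0],"fingers":-0.2},{"translation":[2,0,-8],"angular":[0,0,0],"fingers":-0.2},{"translation":[8,0,-8],"angular":[0,0,0],"fingers":-0.2},{"translation":[14,-0.1,-8],"angular":[0,0,0],"fingers":-0.2},{"translation":[20,-0.1,-8],"angular":[0,0,0],"fingers":-0.2},{"translation":[26,-0.1,-8],"angular":[0,0,0],"fingers":-0.2},{"translation":[29.6,-0.1,-8],"angular":[0,0,0],"fingers":-0.2},{"translation":[29.6,-0.1,-8],"angular":[0,0,0],"fingers":-0.2}]';python3 -m jog '[{"translation":[0,0,0],"angular":[0,0,0],"fingers":-0.2},{"translation":[0,0,0],"angular":[0,0,0],"fingers":-0.2},{"translation":[0,0,0],"angular":[0,0,0],"fingers":-0.2}]';python3 -c "
from h import *
go([.6105,.286,.273],8)
"
```

```text
time_s: 41.48
tcp_pos: [0.6083, 0.2911, 0.3647]
tcp_rot: [-0.001, 0.654, 0.756, -0.001]
ft_force: [-0.1, -0.7, 0.7]
grip_width: 0.4
grasp_force: 0.0
time_s: 41.85
tcp_pos: [0.6099, 0.2866, 0.3656]
tcp_rot: [-0.0, 0.657, 0.754, -0.001]
ft_force: [-0.9, -0.2, -0.2]
grip_width: 0.396
grasp_force: 0.0
t [-0.07  0.07  9.26] a [-0.1  0.  -0.1] j6 0.23 pos [0.6099 0.2866 0.3656]
```

```bash
python3 -m jog '[{"translation":[0,0.1,4],"angular":[0,0,0],"fingers":-0.2},{"translation":[0,0.1,7],"angular":[0,0,0],"fingers":-0.2},{"translation":[0,0.1,9.2],"angular":[0,0,0],"fingers":-0.2},{"translation":[0,0.1,9.2],"angular":[0,0,0],"fingers":-0.2},{"translation":[0,0.1,9.2],"angular":[0,0,0],"fingers":-1},{"translation":[0,0.1,9.2],"angular":[0,0,0],"fingers":-1},{"translation":[0,0.1,9.2],"angular":[0,0,0],"fingers":-1},{"translation":[0,0.1,9.2],"angular":[0,0,0],"fingers":-1}]' 12; python3 -c "
from h import *
import math
print(manip.read_state()['ft_force'])
f0=1.88;h=20
for f in (1.88,1.75,1.6,1.5,1.4,1.3,1.2,1.05,.9,.75,.6,.45,.3,.2,.1,.05,0):
  Y=lambda f:-(155*math.cos(f)-h*math.sin(f));Z=lambda f:155*math.sin(f)+h*math.cos(f)
  print(f,round((Y(f)-Y(f0))/10,1),round(-(Z(f)-Z(f0))/10,1))
"
```

```text
time_s: 42.85
tcp_pos: [0.6113, 0.2882, 0.275]
tcp_rot: [0.0, 0.656, 0.755, 0.001]
ft_force: [3.7, 3.1, 4.2]
grip_width: 0.168
grasp_force: 12.0
[3.73190991 3.06948235 4.20765741]
1.88 0.0 -0.0
1.75 -1.9 -0.7
1.6 -4.2 -1.3
1.5 -5.7 -1.4
1.4 -7.3 -1.5
1.3 -8.8 -1.3
1.2 -10.4 -1.0
1.05 -12.6 -0.3
0.9 -14.7 0.8
0.75 -16.6 2.1
0.6 -18.3 3.8
0.45 -19.7 5.6
0.3 -20.8 7.7
0.2 -21.4 9.1
0.1 -21.8 10.6
0.05 -22.0 11.4
0 -22.1 12.2
```

```bash
python3 -m jog '[{"translation":[-1.9,0.1,-0.7],"angular":[0,0,0],"fingers":-1},{"translation":[-4.2,0.1,-1.3],"angular":[0,0,0],"fingers":-1},{"translation":[-5.7,0.1,-1.4],"angular":[0,0,0],"fingers":-1},{"translation":[-7.3,0.1,-1.5],"angular":[0,0,0],"fingers":-1},{"translation":[-8.8,0.1,-1.3],"angular":[0,0,0],"fingers":-1},{"translation":[-10.4,0.1,-1],"angular":[0,0,0],"fingers":-1},{"translation":[-12.6,0.1,-0.3],"angular":[0,0,0],"fingers":-1},{"translation":[-14.7,0.1,0.8],"angular":[0,0,0],"fingers":-1}]'; python3 -c "
from h import *
s=manip.read_state(); p=s['tcp_pos']; print(s['ft_force']); go(onshaft(-.095,.16),8)"
```

```text
time_s: 43.85
tcp_pos: [0.6316, 0.1405, 0.2649]
tcp_rot: [-0.001, 0.656, 0.755, -0.001]
ft_force: [-2.3, 0.1, 2.1]
grip_width: 0.172
grasp_force: 12.0
[-2.262673    0.06766884  2.11231808]
t [-7.5  -0.03 10.5 ] a [-0.1  0.  -0. ] j6 0.0 pos [0.6316 0.1405 0.2649]
```

```bash
python3 -m jog '[{"translation":[-1.9,0,1.3],"angular":[0,0,0],"fingers":-1},{"translation":[-3.6,0,3],"angular":[0,0,0],"fingers":-1},{"translation":[-5,0,4.8],"angular":[0,0,0],"fingers":-1},{"translation":[-6.1,0,6.9],"angular":[0,0,0],"fingers":-1},{"translation":[-6.7,0,8.3],"angular":[0,0,0],"fingers":-1},{"translation":[-7.1,0,9.6],"angular":[0,0,0],"fingers":-1},{"translation":[-7.2,0,10.2],"angular":[0,0,0],"fingers":-1},{"translation":[-7.2,0,10.2],"angular":[0,0,0],"fingers":-1}]'; python3 -c "
from h import *
s=manip.camera('side'); print(manip.read_state()['ft_force']); cv2.imwrite('pics/f1.png',cv2.resize(s['color'][80:210,180:320,::-1],(560,520),interpolation=2)); go(onshaft(-.095,.15),8)"
```

```text
time_s: 44.85
tcp_pos: [0.6412, 0.0709, 0.1627]
tcp_rot: [-0.001, 0.656, 0.755, -0.001]
ft_force: [-4.5, -3.2, -3.1]
grip_width: 0.171
grasp_force: 12.0
[-5.05588212 -3.93327907 -2.00102386]
t [-0.48 -0.04  1.29] a [-0.2  0.   0. ] j6 -0.11 pos [0.6411 0.0709 0.1629]
```

View pics/f1.png

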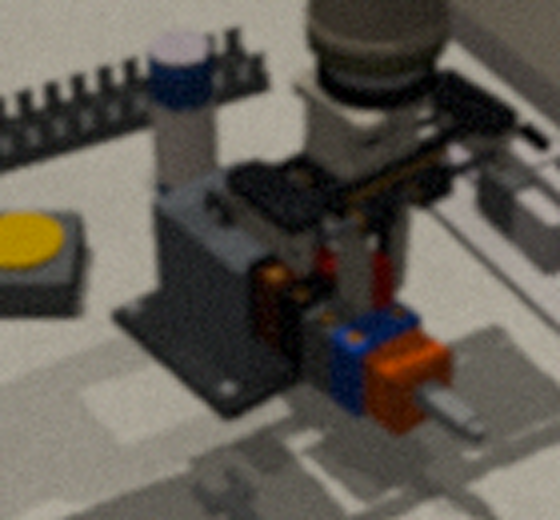

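The tab is down near the stack and the fingers are clear of it. I'll release, then press the tab down with closed fingers.

```bash
python3 -m jog '[{"translation":[0,0.1,0.4],"angular":[0,0,0],"fingers":-1},{"translation":[0,0.1,0.8],"angular":[0,0,0],"fingers":-1},{"translation":[0,0.1,0.8],"angular":[0,0,0],"fingers":-0.3},{"translation":[0,0.1,0.8],"angular":[0,0,0],"fingers":-0.3},{"translation":[0,0.1,-3],"angular":[0,0,0],"fingers":-0.3},{"translation":[0,0.1,-5],"angular":[0,0,0],"fingers":-1},{"translation":[0,0.1,-5],"angular":[0,0,0],"fingers":-1},{"translation":[0,0.1,-5],"angular":[0,0,0],"fingers":-1}]'; python3 -c "
from h import *
go(onshaft(-.095,.19),8)"
```

```text
time_s: 45.9
tcp_pos: [0.6424, 0.0713, 0.2124]
tcp_rot: [-0.001, 0.656, 0.755, -0.001]
ft_force: [-0.3, 0.1, 0.3]
grip_width: 0.077
grasp_force: 0.0
t [-0.51 -0.16  2.24] a [-0.1 -0.   0. ] j6 -0.11 pos [0.6424 0.0713 0.2124]
```

```bash
python3 -m jog '[{"translation":[-0.5,-0.1,1.5],"angular":[0,0,0],"fingers":-1},{"translation":[-0.5,-0.1,2.2],"angular":[0,0,0],"fingers":-1},{"translation":[-0.5,-0.1,2.7],"angular":[0,0,0],"fingers":-1},{"translation":[-0.5,-0.1,3.1],"angular":[0,0,0],"fingers":-1},{"translation":[-0.5,-0.1,3.3],"angular":[0,0,0],"fingers":-1},{"translation":[-0.5,-0.1,3.3],"angular":[0,0,0],"fingers":-1}]'
```

```text
time_s: 46.65
tcp_pos: [0.6422, 0.0661, 0.1821]
tcp_rot: [-0.0, 0.656, 0.755, -0.001]
ft_force: [-7.5, -0.8, 11.4]
grip_width: 0.004
grasp_force: 5.1
```

```bash
python3 -m jog '[{"translation":[0,0,-6],"angular":[0,0,0],"fingers":-1},{"translation":[0,0,-12],"angular":[0,0,0],"fingers":-1},{"translation":[-6,0,-14],"angular":[0,0,0],"fingers":-1},{"translation":[-12,0,-14],"angular":[0,0,0],"fingers":-1},{"translation":[-18,0,-14],"angular":[0,0,0],"fingers":-1},{"translation":[-24,0,-14],"angular":[0,0,0],"fingers":-1}]'; python3 -c "
from h import *
t=manip.camera('top');s=manip.camera('side')
a=cv2.resize(s['color'][90:200,190:310,::-1],(400,366),interpolation=2);b=cv2.resize(t['color'][140:213,185:265,::-1],(400,366),interpolation=2)
cv2.imwrite('pics/f2.png',np.hstack([a,b]))"
```

```text
time_s: 47.4
tcp_pos: [0.6762, -0.1731, 0.3207]
tcp_rot: [-0.0, 0.656, 0.755, -0.0]
ft_force: [0.4, 0.5, -0.6]
grip_width: 0.009
grasp_force: 0.0
```

View pics/f2.png

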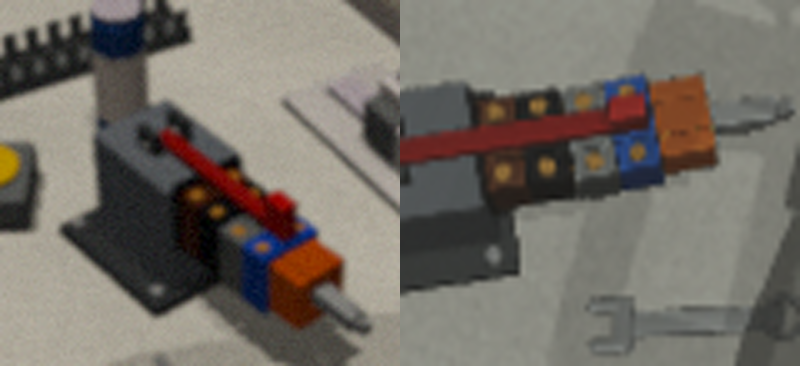

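The lever lies level over the snug stack, with its tab at (280,215) in the left crop.

```bash
python3 -c "
from bench import manip
print(manip.close_job())"
```

```text
the job is handed in; nothing more can be done
None
```

The switch is assembled and handed in at about 47 s: brown, black, grey and blue decks (no green on the table) sit snug against the head, followed by the orange cap, with the lever fully lowered over them; no verdict was returned.

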